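Put the lids back on after breakfast

TASK

Breakfast is over, so cover the leftovers: put each of the three wooden lids on the bowl of its own size, and the butter cover back over the butter, standing inside the rim of its dish and in line with it. Lower each one on rather than dropping it, so that it sits level and fully home, and leave the bowls, the butter dish, the egg poacher and the coffee canister standing where they are.

Things in the scene. Friction and masses are not known exactly. Their poses are not given: they have to be found in the camera images.
- bowl_small: the small of three off-white round melamine bowls, loose, 88 mm across the rim on the outside, 50 mm high, wall 4 mm, hazelnuts inside lying more than 8 mm below the rim. Origin at the centre of its underside on the table, z up; its yaw means nothing.
- bowl_medium: the medium of three off-white round melamine bowls, loose, 108 mm across the rim on the outside, 58 mm high, wall 4 mm, three boiled eggs inside lying more than 8 mm below the rim. Origin at the centre of its underside on the table, z up; its yaw means nothing.
- bowl_large: the large of three off-white round melamine bowls, loose, 130 mm across the rim on the outside, 66 mm high, wall 4 mm, cold potatoes inside lying more than 8 mm below the rim. Origin at the centre of its underside on the table, z up; its yaw means nothing.
- lid_small: small of 3 loose round wooden lids, 40-155 g, on the table knob up. Tapered plug below, 62 mm across at its foot, 72 at its top, 8 deep (bowl mouth inside: 80); disc 96 mm across, 8 thick, rests on the rim; upright paler cylindrical knob in the middle, 26 across, 30 high. Origin: centre of the plug's foot, z up; disc top at 16 mm, knob top at 46. Seated: origin 42 mm above the bowl's.
- lid_medium: medium of 3 loose round wooden lids, 40-155 g, on the table knob up. Tapered plug below, 82 mm across at its foot, 92 at its top, 8 deep (bowl mouth inside: 100); disc 116 mm across, 8 thick, rests on the rim; upright paler cylindrical knob in the middle, 26 across, 30 high. Origin: centre of the plug's foot, z up; disc top at 16 mm, knob top at 46. Seated: origin 50 mm above the bowl's.
- lid_large: large of 3 loose round wooden lids, 40-155 g, on the table knob up. Tapered plug below, 104 mm across at its foot, 114 at its top, 8 deep (bowl mouth inside: 122); disc 138 mm across, 8 thick, rests on the rim; upright paler cylindrical knob in the middle, 26 across, 30 high. Origin: centre of the plug's foot, z up; disc top at 16 mm, knob top at 46. Seated: origin 58 mm above the bowl's.
- butter_dish: loose white rectangular butter tray, 104 mm (its x) by 148 mm (its y); flat floor 8 mm above the table, with a rim 5 mm wide and 6 mm high round it (94 by 138 mm inside), and a block of butter 44 by 86 by 30 mm high fixed in the middle. Origin at the centre of its underside, z up, long side along y.
- butter_cover: white box-shaped butter cover, open below, upright on the table, 150-260 g: 76 mm (its x) by 120 (its y), walls 4, flat top at 50; on it a wooden bar handle 14 thick (x), 56 long (y), 28 high, its top at 78. Origin: centre of the underside, z up. Either way round. Seated on the dish's floor over the butter, inside the rim with 9 mm play each way: origin 8 mm above the dish's.
- egg_poacher: bystander: loose orange silicone egg poacher, an open round cup 90 mm across and 36 mm high with two small ears (118 mm over the ears), standing among the bowls and lids. Origin at the centre of its underside.
- coffee_canister: bystander: loose closed aluminium coffee canister, 91 mm across and 150 mm high with a black press button in its lid, at one side of the table. Origin at the centre of its underside. A pepper mill of about the same height (fixed) stands on the other side.
There are look-alikes about, which are no part of the job. What is shaped like the lid_small but black or green is not meant.

How it is judged:
At the end, for the whole second after the job is handed in: Each wooden lid on the bowl of its size: within 8 mm of centre, height within 3 mm of seated, level within 3 degrees. Butter cover on the dish floor inside the rim: within 14 mm, height within 3 mm, in line within 11 degrees, level within 3. Bowls and dish upright; all released, at rest (horizontal distance between lid_small and bowl_small below 0.008 m and z of lid_small in the frame of bowl_small between 0.039 and 0.045 m and angle between each of lid_small, bowl_small, lid_medium, bowl_medium, lid_large, bowl_large, butter_cover, butter_dish's own z axis and vertical below 0.06 rad and horizontal distance between lid_medium and bowl_medium below 0.008 m and z of lid_medium in the frame of bowl_medium between 0.047 and 0.053 m and horizontal distance between lid_large and bowl_large below 0.008 m and z of lid_large in the frame of bowl_large between 0.055 and 0.061 m and horizontal distance between butter_cover and butter_dish below 0.014 m and z of butter_cover in the frame of butter_dish between 0.005 and 0.011 m and angle between the y axis of butter_cover and the y axis of butter_dish, either way round below 0.2 rad and linear speed of each of lid_small, lid_medium, lid_large, butter_cover, bowl_small, bowl_medium, bowl_large, butter_dish, egg_poacher, coffee_canister below 0.02 m/s and angular speed of each of lid_small, lid_medium, lid_large, butter_cover, bowl_small, bowl_medium, bowl_large, butter_dish, egg_poacher, coffee_canister below 0.2 rad/s); the robot touches nothing.
It fails at once if a bowl or the butter dish shifted more than 40 mm or tipped over (distance of any of bowl_small, bowl_medium, bowl_large, butter_dish from where it was at the start of the episode above 0.04 m or angle between any of bowl_small, bowl_medium, bowl_large, butter_dish's own z axis and vertical above 0.35 rad).
It fails at once if the egg poacher or the coffee canister shifted more than 40 mm or tipped over (distance of any of egg_poacher, coffee_canister from where it was at the start of the episode above 0.04 m or angle between any of egg_poacher, coffee_canister's own z axis and vertical above 0.35 rad).
It fails at once if a lid or the butter cover dropped: falls free of the fingers faster than 0.8 m/s (from some 30 mm or more) ((contact force between the fingers and lid_small below 0.05 N and linear speed of lid_small above 0.8 m/s) or (contact force between the fingers and lid_medium below 0.05 N and linear speed of lid_medium above 0.8 m/s) or (contact force between the fingers and lid_large below 0.05 N and linear speed of lid_large above 0.8 m/s) or (contact force between the fingers and butter_cover below 0.05 N and linear speed of butter_cover above 0.8 m/s)).
It also fails if it takes over 115 s, if anything falls off the work surface, if the arm or the gripper's body presses on something with over 40 N, if the wrist force passes 120 N, or if a joint passes its speed limit or range.

ROBOT

A 7-joint arm with a two-finger parallel gripper is mounted at the origin on the work surface. World frame = base frame: x ahead of the robot, y to its left, z up, the work surface at z = 0. Lengths are in m, angles in rad, forces in N, time in s.
With the tool pointing down it reaches from about 0.425 to 1.025 m from the base axis. Payload 3.6 kg.
Tool frame: the origin (TCP) lies midway between the tips of the shut fingers; the grasp point (between the pads) lies 19 mm behind it; y points along the fingers, z is the direction in which the jaws open and shut, and the axes are right-handed (so a half turn about y gives the same grasp; the last joint's range is limited). The gripper opens to 85 mm and grips with 20 to 120 N. Pads are 22 mm wide; open, the fingers measure 114 mm over their backs; the gripper's body (76 mm by 85 mm) begins 54 mm behind the grasp point. The pads swing forward as they close: fully open they stand 13 mm farther back than shut.
Start: joints at [1.151, 0.591, 0.048, 1.609, -0.033, 0.943, -0.034], TCP at [0.232, -0.687, 0.231] pointing down, gripper open.
Joint ranges: [-2.69, 2.69], [-0.47, 2.24], [-1.27, 1.36], [0.19, 2.51], [-1.53, 4.68], [0.08, 2.07], [-3.09, 3.09]. Speed limits (rad/s): [2.57, 2.57, 3.14, 3.14, 3.14, 3.14, 3.14].

INTERFACE

Orientations are given as a unit quaternion [x, y, z, w].
In Python, from station import robot, imaging gives the robot as it stands.
- The arm moves only by the tool servo_tool, never from a script. Its argument "series" is a list that holds one entry, the list of rows, each a list of 7 numbers: the finger opening in m, from 0 to 0.0854, then the shift along the tool's x, y, z in m, then the turn, a rotation vector about the tool's x, y, z in rad. In form: [[[grip, tx, ty, tz, ax, ay, az], ...]]. A call has 1 to 5 rows; each row shifts and turns the commanded pose from where the row before left it, along the tool's axes as they then stand; what a row does not reach is not made up. A row lasts 1/12 s, in which the tool goes at most 41.7 mm and 7.16 degrees, less where a joint would pass 70% of its speed; a pose out of reach is approached as far as the arm can. A call is refused whole if a number of a shift passes 0.0417 or a number of a turn 0.125, either way. A call with a gripper value outside its range is refused whole. The fingers move at their own pace and stop on an object; "force" is the grip in N (left out, the last holds). Time passes only in rows, so rows that do not move let the fingers close. It gives the time, the measured TCP pose, the force and the opening at its end, in the units of the state.
- robot.sense(): the state, without advancing time (a new reading comes with each control period).
- imaging.grab_frame(name): name is "scene" or "top"; returns (picture, depth): 384x512x3 uint8, red, green, blue; 384x512 float32, m along the optical axis (not along the pixel's ray), 0 where there is no reading.
- imaging.calibration(name): a dict with "vfov" (degrees; the focal length in pixels is half the picture's height over the tangent of half this angle, whatever the lens; pixels are square), "cx", "cy" (the principal point, pixels), "distortion" ([k1, k2, p1, p2, k3] as OpenCV has them; the pictures are not rectified), "R" (3x3) and "t" (3): a world point X has camera coordinates R X + t. Camera axes: x right, y down, z forward; pixel columns grow to the right and rows downward; lengths in m; the calibration is good to about 2 mm. A picture is of the moment at which its call begins. calibration takes no time and is no camera call.
- robot.finish_job(): hands the job in, once; it reports no verdict.
The state is a dict: "time_s": time; "q": joint angles; "qd": joint speeds; "tau": joint torques, N m; "tool_pos": TCP position; "eef_rot": TCP orientation; "force": force on the tool from outside, world axes, zero at the start; "torque": the same for the moment, N m; "grip_width": finger opening in m.
Only numpy, scipy, OpenCV 4.12 (cv2) and the standard library are available. Lean on these libraries where they do the work, as an engineer would, in place of code of your own. Each camera call takes 0.05 s, during which the arm holds its last target.

## Working session

There is one attempt and no reset: what is moved stays moved. The work goes in short steps, Python scripts to look and compute and a tool call to move; the robot and the scene stay as the last step left them, time stands still between calls to the robot, and variables do not carry over. Pictures are saved under pics/ and viewed, and the job is handed in when it is done.

Besides the shell and the picture viewer there is one more tool, called in YAML: its name, and indented under it one key for each argument. servo_tool: Moves the arm, as the interface text tells. Its arguments: {"type":"object","properties":{"series":{"type":"array"},"force":{"type":"number"}},"required":["series"]}

```bash
ls; mkdir -p pics; cat > h.py <<'E'
import numpy as np, cv2
from station import robot, imaging
def grab(n):
    p,d=imaging.grab_frame(n); return p,d
E
python3 - <<'E'
from h import *
np.set_printoptions(precision=4,suppress=True)
print(robot.sense())
for n in("scene","top"):
    p,d=grab(n); cv2.imwrite(f'pics/{n}0.png',cv2.cvtColor(cv2.resize(p,None,fx=1.5,fy=1.5,interpolation=cv2.INTER_CUBIC),cv2.COLOR_RGB2BGR)); np.savez(f'{n}0.npz',p=p,d=d)
    c=imaging.calibration(n); print(n,c); 
E
```

```text
pics
{'time_s': 0.0, 'q': array([ 1.1515,  0.5921,  0.0483,  1.6098, -0.0333,  0.9427, -0.0337]), 'qd': array([ 0.001 ,  0.0004,  0.0008, -0.0016,  0.0004,  0.0013,  0.0019]), 'tau': array([  0.0003, -54.8694,   1.5462, -19.8129,   0.0093,   0.0085,
        -0.    ]), 'tool_pos': array([ 0.2318, -0.6861,  0.2301]), 'eef_rot': array([-0.1149,  0.6985, -0.697 ,  0.1145]), 'force': array([0.2744, 0.3149, 0.3748]), 'torque': array([-0.0287, -0.029 , -0.0327]), 'grip_width': 0.0856775459465448}
scene {'vfov': 49.58260031172813, 'cx': 256.43022686763817, 'cy': 192.35171289907478, 'distortion': array([-0.1498,  0.    ,  0.    ,  0.    ,  0.    ]), 'R': array([[ 0.661 ,  0.7504,  0.0021],
       [ 0.4067, -0.356 , -0.8413],
       [-0.6306,  0.557 , -0.5405]]), 't': array([-0.2529, -0.1312,  1.5538])}
top {'vfov': 42.48433684661825, 'cx': 263.30289673456576, 'cy': 189.16803222422772, 'distortion': array([-0.2211,  0.    ,  0.    ,  0.    ,  0.    ]), 'R': array([[ 0.0023, -0.9997, -0.0234],
       [-0.9953, -0.    , -0.0968],
       [ 0.0968,  0.0235, -0.995 ]]), 't': array([0.017 , 0.4041, 1.5273])}
```

View pics/top0.png

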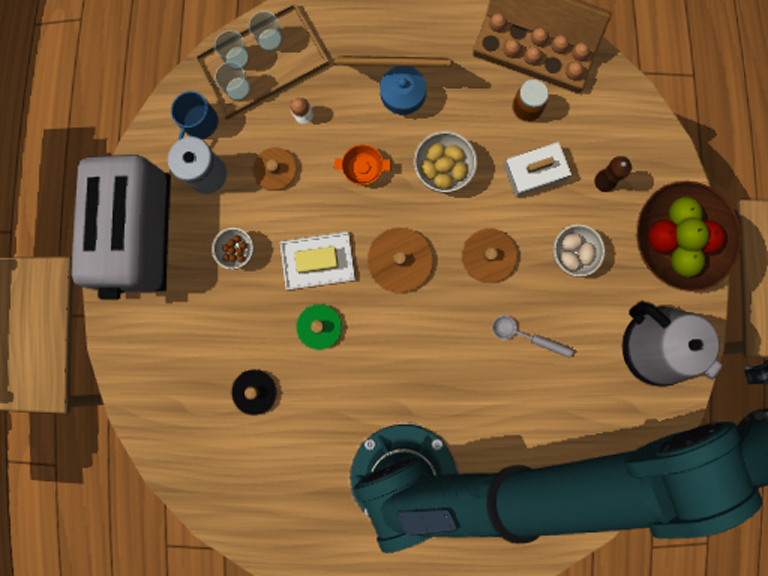

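View pics/scene0.png

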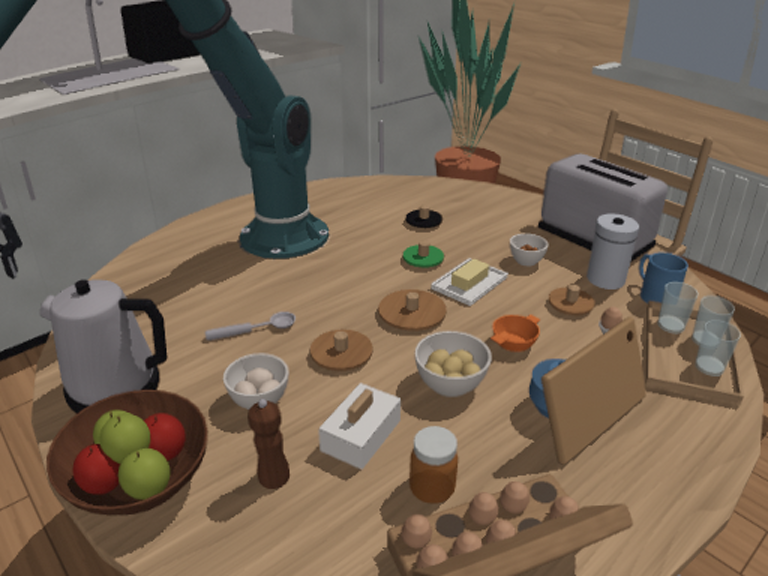

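```bash
cat >> h.py <<'E'
def K(n):
    c=imaging.calibration(n); f=192/np.tan(np.radians(c['vfov']/2))
    return np.array([[f,0,c['cx']],[0,f,c['cy']],[0,0,1.]]),c
def und(n,uv):
    k,c=K(n); return cv2.undistortPoints(np.array(uv,float).reshape(-1,1,2),k,np.array(c['distortion'])).reshape(-1,2)
def plane(n,uv,z):
    k,c=K(n); r=np.c_[und(n,uv),np.ones(len(np.reshape(uv,(-1,2))))]@c['R']; o=-c['R'].T@c['t']
    return o+r*((z-o[2])/r[:,2])[:,None]
def cloud(n,d):
    v,u=np.mgrid[:384,:512]; uv=np.c_[u.ravel(),v.ravel()]
    k,c=K(n); x=np.c_[und(n,uv),np.ones(len(uv))]*d.ravel()[:,None]
    return ((x-c['t'])@c['R']).reshape(384,512,3)
def proj(n,X):
    k,c=K(n); return cv2.projectPoints(np.array(X,float).reshape(-1,1,3),cv2.Rodrigues(c['R'])[0],np.array(c['t']),k,np.array(c['distortion']))[0].reshape(-1,2)
def circ(P):
    A=np.c_[2*P[:,:2],np.ones(len(P))]; b=(P[:,:2]**2).sum(1); s=np.linalg.lstsq(A,b,rcond=None)[0]
    return s[0],s[1],np.sqrt(s[2]+s[0]**2+s[1]**2)
E
python3 - <<'E'
from h import *
np.set_printoptions(precision=4,suppress=True)
D=np.load('top0.npz');p,d=D['p'],D['d'];W=cloud('top',d)
# table z noise
print('table',[ (W[v,u]).round(4) for v,u in((240,250),(150,300),(100,190))], 'invalid',(d==0).mean())
def px(x,y):return int(round(x/1.5)),int(round(y/1.5))
for name,(x,y) in dict(lid_s=(272,166),lid_m=(490,254),lid_l=(400,258),green=(318,325),black=(251,392),cover=(540,163),butter=(315,260),bs=(232,249),bm=(579,251),bl=(445,162),can=(190,158),poach=(362,166)).items():
    u,v=px(x,y); print(name,(u,v),W[v,u])
E
python3 - <<'E'
import cv2
p=cv2.imread('pics/top0.png')
import numpy as np
D=np.load('top0.npz');p=D['p'][:,:,::-1]
c=p[85:280,120:440]
cv2.imwrite('pics/crop0.png',cv2.resize(c,None,fx=2.5,fy=2.5,interpolation=cv2.INTER_CUBIC))
E
```

```text
table [array([ 0.2451,  0.0595, -0.0004]), array([ 0.531 , -0.099 ,  0.0052]), array([0.695 , 0.2561, 0.0178])] invalid 0.004109700520833333
lid_s (181, 111) [0.6514 0.2793 0.0449]
lid_m (327, 169) [ 0.464  -0.18    0.0478]
lid_l (267, 172) [0.4552 0.0056 0.0433]
green (212, 217) [0.3154 0.1747 0.0452]
black (167, 261) [0.1786 0.3132 0.05  ]
cover (360, 109) [ 0.6468 -0.2821  0.0812]
butter (210, 173) [0.4532 0.1838 0.0364]
bs (155, 166) [0.476  0.3599 0.0373]
bm (386, 167) [ 0.4741 -0.3708  0.0246]
bl (297, 108) [ 0.6547 -0.0881  0.059 ]
can (127, 105) [0.6452 0.4245 0.1527]
poach (241, 111) [0.6598 0.0906 0.0042]
```

View pics/crop0.png

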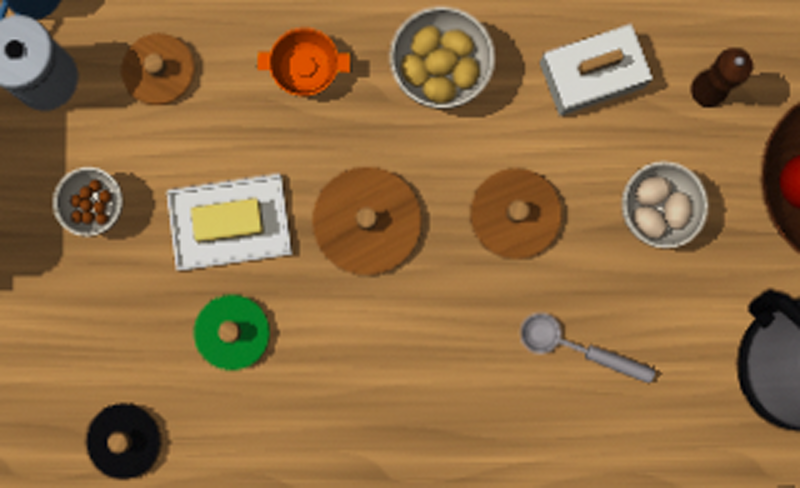

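```bash
cat > meas.py <<'E'
from h import *
np.set_printoptions(precision=4,suppress=True)
def blob(m,seed,r):
    m=m.astype(np.uint8).copy(); y,x=np.mgrid[:384,:512]; m[(x-seed[0])**2+(y-seed[1])**2>r*r]=0
    m=cv2.morphologyEx(m,cv2.MORPH_CLOSE,np.ones((3,3)))
    n,l,s,c=cv2.connectedComponentsWithStats(m)
    if n<2:return None
    k=1+np.argmax(s[1:,4]); return (l==k).astype(np.uint8)
def hull(b):
    c=max(cv2.findContours(b,cv2.RETR_EXTERNAL,cv2.CHAIN_APPROX_NONE)[0],key=len); return cv2.convexHull(c).reshape(-1,2).astype(float),c.reshape(-1,2).astype(float)
E
cat > m0.py <<'E'
from meas import *
seeds={'top':dict(bs=(155,166,25,.05),bm=(386,167,30,.058),bl=(297,108,34,.066)),
'scene':dict(bs=(352,162,30,.05),bm=(171,250,36,.058),bl=(302,235,45,.066))}
for n in('top','scene'):
    D=np.load(n+'0.npz');p,d=D['p'],D['d'];hsv=cv2.cvtColor(p,cv2.COLOR_RGB2HSV)
    m=(hsv[...,1]<70)&(hsv[...,2]>90)
    vis=p.copy()
    for k,(u,v,r,z) in seeds[n].items():
        b=blob(m,(u,v),r); h,c=hull(b); P=plane(n,c,z)
        if n=='top': print(n,k,np.array(circ(P)), 'resid',np.abs(np.hypot(*(P[:,:2]-circ(P)[:2]).T)-circ(P)[2]).max())
        for q in c: vis[int(q[1]),int(q[0])]=(255,0,255)
    cv2.imwrite(f'pics/m_{n}.png',cv2.cvtColor(cv2.resize(vis if n=='scene' else vis[85:280,120:440],None,fx=1.5 if n=='scene' else 2.5,fy=1.5 if n=='scene' else 2.5,interpolation=cv2.INTER_NEAREST),cv2.COLOR_RGB2BGR))
D=np.load('top0.npz');hsv=cv2.cvtColor(D['p'],cv2.COLOR_RGB2HSV)
for nm,(u,v) in dict(lid_s=(184,112),lid_m=(327,171),lid_l=(267,173)).items():
    print(nm,[tuple(hsv[v+dy,u+dx]) for dx,dy in((0,-10),(0,10),(-10,0),(10,5))],'out',[tuple(hsv[v+dy,u+dx]) for dx,dy in((0,-28),(0,28),(-28,0),(28,5))])
E
python3 m0.py
```

```text
top bs [0.4771 0.3584 0.0427] resid 0.002164959992953651
top bm [ 0.471  -0.3619  0.0526] resid 0.002156905515993547
top bl [ 0.6546 -0.0863  0.0631] resid 0.001963631314342608
lid_s [(np.uint8(14), np.uint8(194), np.uint8(139)), (np.uint8(14), np.uint8(193), np.uint8(139)), (np.uint8(14), np.uint8(194), np.uint8(67)), (np.uint8(14), np.uint8(193), np.uint8(147))] out [(np.uint8(16), np.uint8(147), np.uint8(173)), (np.uint8(16), np.uint8(149), np.uint8(166)), (np.uint8(16), np.uint8(151), np.uint8(81)), (np.uint8(16), np.uint8(147), np.uint8(174))]
lid_m [(np.uint8(14), np.uint8(194), np.uint8(121)), (np.uint8(15), np.uint8(196), np.uint8(134)), (np.uint8(14), np.uint8(193), np.uint8(131)), (np.uint8(14), np.uint8(192), np.uint8(138))] out [(np.uint8(16), np.uint8(148), np.uint8(188)), (np.uint8(17), np.uint8(147), np.uint8(167)), (np.uint8(16), np.uint8(150), np.uint8(158)), (np.uint8(16), np.uint8(151), np.uint8(150))]
lid_l [(np.uint8(15), np.uint8(197), np.uint8(132)), (np.uint8(14), np.uint8(192), np.uint8(142)), (np.uint8(14), np.uint8(194), np.uint8(139)), (np.uint8(14), np.uint8(191), np.uint8(140))] out [(np.uint8(16), np.uint8(146), np.uint8(166)), (np.uint8(16), np.uint8(149), np.uint8(161)), (np.uint8(16), np.uint8(148), np.uint8(148)), (np.uint8(16), np.uint8(149), np.uint8(152))]
```

View pics/m_top.png

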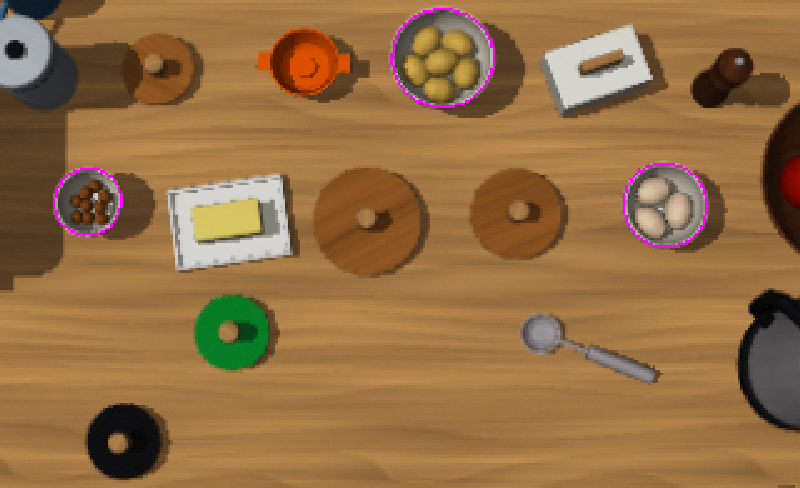

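```bash
cat > m1.py <<'E'
from meas import *
n='top'
D=np.load(n+'0.npz');p,d=D['p'],D['d'];hsv=cv2.cvtColor(p,cv2.COLOR_RGB2HSV);W=cloud(n,d)
vis=p.copy()
def mark(b):
    c=hull(b)[1]
    for q in c: vis[int(q[1]),int(q[0])]=(255,0,255)
m=(hsv[...,1]>172)&(hsv[...,0]<16)&(hsv[...,0]>11)
for k,(u,v,r,R) in dict(ls=(184,112,24,.048),lm=(327,171,28,.058),ll=(267,173,32,.069)).items():
    b=blob(m,(u,v),r); h,c=hull(b); P=plane(n,c,.014); x,y,rr=circ(P); print(k,'disc',x,y,rr,'exp',R); mark(b)
    print('   hull',np.array(circ(plane(n,h,.014))))
    # knob top: paler pixels inside
    yy,xx=np.mgrid[:384,:512]
    kb=blob((hsv[...,1]<172)&(W[...,2]>.03)&(((xx-u)**2+(yy-v)**2)<15**2),(u,v),15)
    h,c=hull(kb);P=plane(n,c,.046);print('   knob',np.array(circ(P)),kb.sum());mark(kb)
m=(hsv[...,1]<45)&(hsv[...,2]>150)
for k,(u,v,r,z) in dict(cover=(360,112,32,.05),dish=(211,173,42,.014)).items():
    b=blob(m,(u,v),r); h,c=hull(b); mark(b); P=plane(n,h,z)[:,:2]
    (cx,cy),(w,hh),a=cv2.minAreaRect((P*1000).astype(np.float32)); print(k,cx,cy,w,hh,a)
    bx=cv2.boxPoints(((cx,cy),(w,hh),a)); e=[bx[1]-bx[0],bx[2]-bx[1]]; L=max(e,key=np.linalg.norm); print('   long-side yaw deg',np.degrees(np.arctan2(L[1],L[0]))%180)
# handle top & butter top
b=blob((hsv[...,1]>80)&(W[...,2]>.06),(360,110),20); h,c=hull(b);mark(b);P=plane(n,h,.078)[:,:2];print('handle',cv2.minAreaRect((P*1000).astype(np.float32)))
b=blob((hsv[...,1]>80)&(hsv[...,0]>20),(211,173),25); h,c=hull(b);mark(b);P=plane(n,h,.038)[:,:2];print('butter',cv2.minAreaRect((P*1000).astype(np.float32)))
m=(hsv[...,1]>200)&(hsv[...,0]<11); b=blob(m,(243,111),32);h,c=hull(b);print('poacher',plane(n,h,.036).mean(0));mark(b)
cv2.imwrite(f'pics/m1_{n}.png',cv2.cvtColor(cv2.resize(vis[85:280,120:440],None,fx=2.5,fy=2.5,interpolation=cv2.INTER_NEAREST),cv2.COLOR_RGB2BGR))
E
python3 m1.py
```

```text
ls disc 0.6556485840374974 0.27957707069062543 0.04649901515076612 exp 0.048
   hull [0.6557 0.2798 0.0476]
   knob [0.6523 0.2777 0.0124] 56
lm disc 0.4656515379389987 -0.1806451963052096 0.056142892284621757 exp 0.058
   hull [ 0.4657 -0.1807  0.0572]
   knob [ 0.4646 -0.1794  0.0114] 52
ll disc 0.4566030511316186 0.008098786240733402 0.06731941864776131 exp 0.069
   hull [0.4567 0.008  0.0683]
   knob [0.4553 0.0075 0.0115] 54
cover 648.5584106445312 -284.01092529296875 75.16561126708984 120.49922180175781 19.292890548706055
   long-side yaw deg 109.29289
dish 454.607666015625 183.78338623046875 102.63309478759766 147.06716918945312 8.125275611877441
   long-side yaw deg 98.12528
handle ((646.4168701171875, -282.2093505859375), (15.956329345703125, 58.601078033447266), 19.215280532836914)
butter ((454.1047668457031, 182.65170288085938), (45.55335998535156, 86.48236846923828), 8.129961967468262)
poacher [0.6515 0.0884 0.036 ]
```

View pics/m1_top.png

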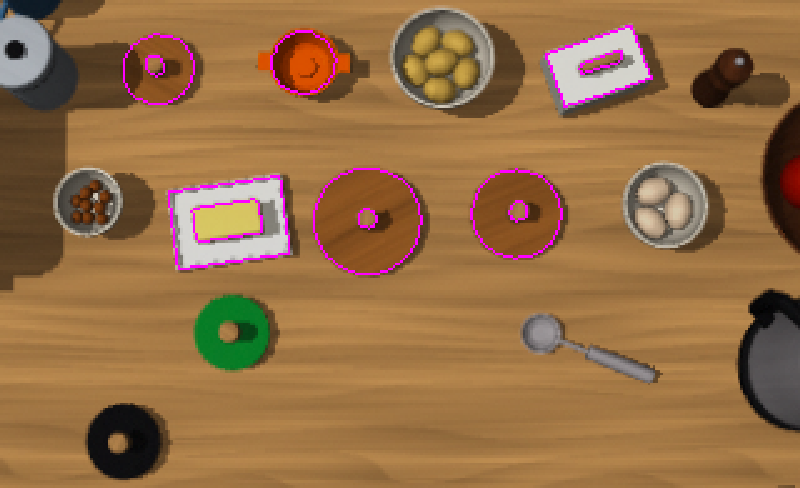

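```bash
cat > go.py <<'E'
import sys
from h import *
from scipy.spatial.transform import Rotation as R
np.set_printoptions(precision=4,suppress=True)
def to(pos=None,jaw=None,down=True):
    s=robot.sense(); r=R.from_quat(s['eef_rot']); M=r.as_matrix()
    print('t',s['time_s'],'pos',s['tool_pos'],'force',s['force'],'w',round(s['grip_width'],4))
    j=np.degrees(np.arctan2(M[1,2],M[0,2])); print('tool z(jaw) yaw',round(j,2),'x yaw',round(np.degrees(np.arctan2(M[1,0],M[0,0])),2),'y axis',M[:,1],'q',s['q'])
    if jaw is None: dj=0
    else:
        dj=(jaw-j+90)%180-90   # smallest world z turn modulo 180
    Z=M[:,2].copy();Z[2]=0;Z/=np.linalg.norm(Z);a=np.radians(dj);Z=R.from_rotvec([0,0,a]).apply(Z)
    Y=np.array([0,0,-1.]);X=np.cross(Y,Z);T=np.c_[X,Y,Z]
    print('turn (tool rotvec)',(r.inv()*R.from_matrix(T)).as_rotvec(),'dj',round(dj,1))
    if pos is not None:
        e=np.array(pos)-s['tool_pos']; print('shift in tool now',M.T@e,'after turn',T.T@e,'dist',round(np.linalg.norm(e),4))
if __name__=='__main__':
    a=[float(x) for x in sys.argv[1:]]
    to(a[:3] if len(a)>=3 else None,a[3] if len(a)>3 else None)
E
python3 go.py 0.6475 -0.283 0.26 19.3; python3 - <<'E'
from h import *
W=cloud('top',np.load('top0.npz')['d'])
for n,(u,v) in dict(mill=(413,110),millbase=(403,117),jar=(354,66),kettle=(447,228),fruit=(458,158),toaster=(78,140)).items(): print(n,W[v,u].round(3))
E
```

```text
t 0.1 pos [ 0.2318 -0.6861  0.2302] force [-0.4122 -0.0696 -0.4688] w 0.0857
tool z(jaw) yaw -71.33 x yaw -161.33 y axis [-0.0007  0.0019 -1.    ] q [ 1.1515  0.592   0.0483  1.6097 -0.0333  0.9427 -0.0337]
turn (tool rotvec) [0.0016 1.5598 0.0017] dj -89.4
shift in tool now [-0.5229 -0.0293 -0.2489] after turn [ 0.2431 -0.0298 -0.5256] dist 0.5798
mill [ 0.628 -0.431  0.148]
millbase [ 0.623 -0.417  0.082]
jar [ 0.782 -0.266  0.095]
kettle [ 0.277 -0.507  0.192]
fruit [ 0.491 -0.579  0.111]
toaster [0.534 0.562 0.185]
```

servo_tool:
  series:
    - [[0.085, 0, -0.006, 0, 0, -0.122, 0], [0.085, 0, -0.006, 0, 0, -0.122, 0], [0.085, 0, -0.006, 0, 0, -0.122, 0], [0.085, 0, -0.006, 0, 0, -0.122, 0], [0.085, 0, -0.006, 0, 0, -0.122, 0]]
  force: 60

```text
time_s: 0.52
tool_pos: [0.2318, -0.6864, 0.2609]
eef_rot: [-0.321, 0.631, -0.63, 0.321]
force: [0.8, -0.6, -0.5]
grip_width: 0.0849
```

servo_tool:
  series:
    - [[0.085, 0, -0.004, 0, 0, -0.122, 0], [0.085, 0, -0.004, 0, 0, -0.122, 0], [0.085, 0, 0, 0, 0, -0.122, 0], [0.085, 0, 0, 0, 0, -0.122, 0], [0.085, 0, 0, 0, 0, -0.122, 0]]

```text
time_s: 0.93
tool_pos: [0.2318, -0.6865, 0.2688]
eef_rot: [-0.495, 0.505, -0.504, 0.495]
force: [-0.4, 0.4, 0.2]
grip_width: 0.0852
```

servo_tool:
  series:
    - [[0.085, 0, 0, 0, 0, -0.122, 0], [0.085, 0, 0, 0, 0, -0.122, 0], [0.085, 0, 0, 0, 0, -0.117, 0]]

```text
time_s: 1.18
tool_pos: [0.2317, -0.6865, 0.2686]
eef_rot: [-0.578, 0.408, -0.407, 0.578]
force: [0.0, -0.1, -0.7]
grip_width: 0.0851
```

```bash
python3 go.py 0.6475 -0.283 0.26 19.3
```

```text
t 1.1833 pos [ 0.2317 -0.6865  0.2686] force [ 0.0032 -0.1077 -0.7257] w 0.0851
tool z(jaw) yaw 19.59 x yaw -70.41 y axis [-0.0006  0.0011 -1.    ] q [ 1.4112  0.5796 -0.3597  1.5612  0.2251  1.0432  1.3332]
turn (tool rotvec) [ 0.0002  0.005  -0.0013] dj -0.3
shift in tool now [-0.2407  0.0088  0.527 ] after turn [-0.2434  0.0086  0.5258] dist 0.5794
```

servo_tool:
  series:
    - [[0.085, -0.0162, 0, 0.035, 0, 0, 0], [0.085, -0.0162, 0, 0.035, 0, 0, 0], [0.085, -0.0162, 0, 0.035, 0, 0, 0], [0.085, -0.0162, 0, 0.035, 0, 0, 0], [0.085, -0.0162, 0, 0.035, 0, 0, 0]]

```text
time_s: 1.6
tool_pos: [0.3712, -0.5511, 0.2688]
eef_rot: [-0.576, 0.41, -0.409, 0.577]
force: [-0.1, -0.8, 0.5]
grip_width: 0.0846
```

servo_tool:
  series:
    - [[0.085, -0.0162, 0, 0.035, 0, 0, 0], [0.085, -0.0162, 0, 0.035, 0, 0, 0], [0.085, -0.0162, 0, 0.035, 0, 0, 0], [0.085, -0.0162, 0, 0.035, 0, 0, 0], [0.085, -0.0162, 0, 0.035, 0, 0, 0]]

```text
time_s: 2.02
tool_pos: [0.5097, -0.417, 0.2688]
eef_rot: [0.577, -0.41, 0.409, -0.576]
force: [0.5, 0.5, 0.2]
grip_width: 0.085
```

servo_tool:
  series:
    - [[0.085, -0.0162, 0, 0.035, 0, 0.005, 0], [0.085, -0.0162, 0, 0.035, 0, 0, 0], [0.085, -0.0162, 0, 0.035, 0, 0, 0], [0.085, -0.0162, 0, 0.035, 0, 0, 0], [0.085, -0.0162, 0, 0.035, 0, 0, 0]]

```text
time_s: 2.43
tool_pos: [0.6488, -0.2835, 0.2687]
eef_rot: [0.576, -0.411, 0.41, -0.575]
force: [0.3, 0.3, -0.4]
grip_width: 0.085
```

```bash
python3 go.py 0.6475 -0.283 0.26 19.3
```

```text
t 2.4333 pos [ 0.6488 -0.2835  0.2687] force [ 0.2617  0.2634 -0.4452] w 0.085
tool z(jaw) yaw 18.96 x yaw -71.04 y axis [-0.0012  0.0001 -1.    ] q [ 0.6142  0.5638 -0.4114  1.6005  0.252   1.0313  0.4602]
turn (tool rotvec) [ 0.0011 -0.0059 -0.0005] dj 0.3
shift in tool now [-0.0009  0.0087 -0.001 ] after turn [-0.0009  0.0087 -0.001 ] dist 0.0088
```

servo_tool:
  series:
    - [[0.085, -0.001, 0.03, -0.001, 0, 0, 0], [0.085, 0, 0.04, 0, 0, 0, 0], [0.085, 0, 0.035, 0, 0, 0, 0], [0.085, 0, 0.035, 0, 0, 0, 0], [0.085, 0, 0.02, 0, 0, 0, 0]]

```text
time_s: 2.85
tool_pos: [0.6437, -0.2835, 0.1044]
eef_rot: [0.576, -0.413, 0.408, -0.575]
force: [-0.4, -0.4, -0.8]
grip_width: 0.0849
```

servo_tool:
  series:
    - [[0.085, 0, 0.02, 0, 0, 0, 0], [0.085, 0, 0.02, 0, 0, 0, 0], [0.085, 0, 0.012, 0, 0, 0, 0], [0.085, 0, 0, 0, 0, 0, 0]]

```text
time_s: 3.18
tool_pos: [0.6442, -0.2836, 0.0537]
eef_rot: [0.576, -0.413, 0.409, -0.575]
force: [-0.2, -0.1, -0.4]
grip_width: 0.085
```

```bash
python3 go.py 0.6475 -0.283 0.056 19.3; python3 - <<'E'
from h import *
p,d=grab('scene'); np.savez('s1.npz',p=p,d=d); c=p[200:340,180:320]
cv2.imwrite('pics/s1.png',cv2.cvtColor(cv2.resize(c,None,fx=4,fy=4,interpolation=cv2.INTER_CUBIC),cv2.COLOR_RGB2BGR))
E
```

```text
t 3.1833 pos [ 0.6442 -0.2836  0.0537] force [-0.2022 -0.1046 -0.3785] w 0.085
tool z(jaw) yaw 18.97 x yaw -71.03 y axis [-0.0062  0.002  -1.    ] q [ 0.5593  0.793  -0.3243  1.7407  0.3716  0.6756  0.3621]
turn (tool rotvec) [ 0.0052 -0.0057 -0.004 ] dj 0.3
shift in tool now [ 0.0005 -0.0023  0.0033] after turn [ 0.0005 -0.0023  0.0033] dist 0.0041
```

View pics/s1.png

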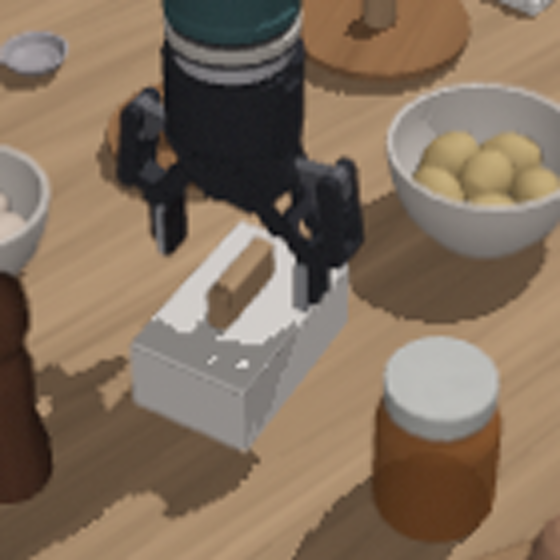

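servo_tool:
  series:
    - [[0.085, 0, -0.0035, 0.0033, 0.005, -0.006, -0.004], [0.05, 0, 0, 0, 0, 0, 0], [0.0, 0, 0, 0, 0, 0, 0], [0.0, 0, 0, 0, 0, 0, 0], [0.0, 0, 0, 0, 0, 0, 0]]
  force: 60

```text
time_s: 3.65
tool_pos: [0.6504, -0.2835, 0.0618]
eef_rot: [-0.576, 0.406, -0.412, 0.577]
force: [-1.0, -0.1, -0.2]
grip_width: 0.0385
```

servo_tool:
  series:
    - [[0.0, 0, 0, 0, 0, 0, 0], [0.0, 0, 0, 0, 0, 0, 0], [0.0, 0, 0, 0, 0, 0, 0], [0.0, 0, 0, 0, 0, 0, 0]]

```text
time_s: 3.98
tool_pos: [0.6501, -0.2834, 0.0611]
eef_rot: [-0.576, 0.407, -0.411, 0.577]
force: [-0.1, 0.1, 3.1]
grip_width: 0.0126
```

```bash
python3 go.py 0.6475 -0.283 0.057 19.3
```

```text
t 3.9833 pos [ 0.6501 -0.2834  0.0611] force [-0.1154  0.1007  3.121 ] w 0.0126
tool z(jaw) yaw 19.31 x yaw -70.69 y axis [ 0.0063 -0.0024 -1.    ] q [ 0.5582  0.7848 -0.3278  1.7357  0.3728  0.676   0.3645]
turn (tool rotvec) [-0.0051  0.0001  0.0044] dj -0.0
shift in tool now [-0.0012  0.0041 -0.0023] after turn [-0.0012  0.0041 -0.0023] dist 0.0048
```

servo_tool:
  series:
    - [[0.04, 0, 0, 0, 0, 0, 0], [0.04, 0, 0, 0, 0, 0, 0], [0.04, 0, 0.004, -0.0015, -0.003, 0, 0.002], [0.04, 0, 0, 0, 0, 0, 0]]

```text
time_s: 4.32
tool_pos: [0.6477, -0.2837, 0.0558]
eef_rot: [0.577, -0.409, 0.409, -0.577]
force: [-0.5, 0.6, -0.5]
grip_width: 0.0402
```

```bash
python3 go.py 0.6485 -0.283 0.056 19.3
```

```text
t 4.3167 pos [ 0.6477 -0.2837  0.0558] force [-0.5294  0.5726 -0.4565] w 0.0402
tool z(jaw) yaw 19.31 x yaw -70.69 y axis [ 0.0008 -0.0008 -1.    ] q [ 0.5583  0.7913 -0.3256  1.7377  0.3744  0.6732  0.3644]
turn (tool rotvec) [-0.0005  0.0001  0.0011] dj -0.0
shift in tool now [-0.0004 -0.0002  0.001 ] after turn [-0.0004 -0.0002  0.001 ] dist 0.0011
```

Well centred and level. Close, then lift a little and check.

servo_tool:
  series:
    - [[0.0, 0, 0, 0, 0, 0, 0], [0.0, 0, 0, 0, 0, 0, 0], [0.0, 0, 0, 0, 0, 0, 0], [0.0, 0, 0, 0, 0, 0, 0], [0.0, 0, 0, 0, 0, 0, 0]]
  force: 70

```text
time_s: 4.73
tool_pos: [0.6487, -0.2836, 0.0567]
eef_rot: [-0.577, 0.408, -0.41, 0.577]
force: [0.9, -0.0, -0.7]
grip_width: 0.0125
```

servo_tool:
  series:
    - [[0.0, 0, -0.004, 0, 0, 0, 0], [0.0, 0, -0.01, 0, 0, 0, 0], [0.0, 0, -0.02, 0, 0, 0, 0], [0.0, 0, -0.02, 0, 0, 0, 0], [0.0, 0, -0.02, 0, 0, 0, 0]]

```text
time_s: 5.15
tool_pos: [0.648, -0.2836, 0.132]
eef_rot: [-0.577, 0.408, -0.41, 0.577]
force: [-0.2, -0.2, -1.7]
grip_width: 0.0123
```

servo_tool:
  series:
    - [[0.0, 0, -0.03, 0, 0, 0, 0], [0.0, 0, -0.03, 0, 0, 0, 0], [0.0, 0, -0.03, 0, 0, 0, 0], [0.0, 0, -0.02, 0, 0, 0, 0], [0.0, 0, -0.01, 0, 0, 0, 0]]

```text
time_s: 5.57
tool_pos: [0.6497, -0.2838, 0.2555]
eef_rot: [-0.576, 0.406, -0.412, 0.577]
force: [0.9, 0.7, -1.1]
grip_width: 0.0121
```

```bash
python3 go.py 0.4545 0.1835 0.25 8.1; python3 - <<'E'
from h import *
p,d=grab('scene'); np.savez('s1.npz',p=p,d=d); c=p[120:320,130:330]
cv2.imwrite('pics/s2.png',cv2.cvtColor(cv2.resize(c,None,fx=3,fy=3,interpolation=cv2.INTER_CUBIC),cv2.COLOR_RGB2BGR))
E
```

```text
t 5.5667 pos [ 0.6497 -0.2838  0.2555] force [ 0.8787  0.6568 -1.0875] w 0.0121
tool z(jaw) yaw 19.31 x yaw -70.69 y axis [ 0.0084 -0.0035 -1.    ] q [ 0.6155  0.5731 -0.4124  1.6185  0.2633  0.9961  0.4566]
turn (tool rotvec) [-0.0073  0.1956  0.0054] dj -11.2
shift in tool now [-0.5055  0.0023 -0.0297] after turn [-0.4901  0.0055 -0.1274] dist 0.5064
```

View pics/s2.png

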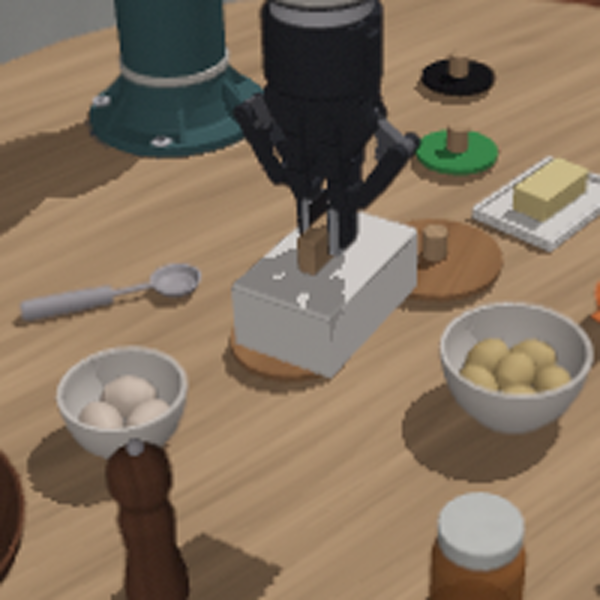

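servo_tool:
  series:
    - [[0.0, 0, 0, 0, -0.002, 0.065, 0.001], [0.0, -0.01, 0, -0.002, -0.002, 0.065, 0.001], [0.0, -0.02, 0, -0.005, 0, 0.065, 0.001], [0.0, -0.03, 0, -0.008, 0, 0, 0], [0.0, -0.035, 0, -0.009, 0, 0, 0]]

```text
time_s: 6.03
tool_pos: [0.6069, -0.1953, 0.2491]
eef_rot: [0.534, -0.466, 0.463, -0.532]
force: [0.4, 1.9, -2.4]
grip_width: 0.0129
```

servo_tool:
  series:
    - [[0.0, -0.035, 0, -0.009, 0, 0, 0], [0.0, -0.035, 0, -0.009, 0, 0, 0], [0.0, -0.035, 0, -0.009, 0, 0, 0], [0.0, -0.035, 0, -0.009, 0, 0, 0], [0.0, -0.035, 0, -0.009, 0, 0, 0]]

```text
time_s: 6.45
tool_pos: [0.5369, -0.0258, 0.25]
eef_rot: [0.535, -0.465, 0.462, -0.533]
force: [0.5, -0.2, -2.3]
grip_width: 0.0124
```

servo_tool:
  series:
    - [[0.0, -0.035, 0, -0.009, 0, 0, 0], [0.0, -0.035, 0, -0.009, 0, 0, 0], [0.0, -0.035, 0, -0.009, 0, 0, 0], [0.0, -0.035, 0, -0.009, 0, 0, 0], [0.0, -0.03, 0, -0.008, 0, 0, 0]]

```text
time_s: 6.87
tool_pos: [0.4691, 0.1369, 0.2505]
eef_rot: [0.535, -0.464, 0.462, -0.534]
force: [0.6, 0.0, -2.4]
grip_width: 0.0126
```

servo_tool:
  series:
    - [[0.0, -0.02, 0, -0.005, 0, 0, 0], [0.0, -0.01, 0, -0.002, 0, 0, 0], [0.0, 0, 0, 0, 0, 0, 0], [0.0, 0, 0, 0, 0, 0, 0]]

```text
time_s: 7.2
tool_pos: [0.4602, 0.1627, 0.2508]
eef_rot: [0.535, -0.464, 0.463, -0.533]
force: [-0.2, -0.8, -1.0]
grip_width: 0.0125
```

```bash
python3 go.py 0.4545 0.1835 0.25 8.1;  python3 - <<'E'
from h import *
p,d=grab('top'); np.savez('t3.npz',p=p,d=d); c=p[100:230,140:300]
cv2.imwrite('pics/t3.png',cv2.cvtColor(cv2.resize(c,None,fx=4,fy=4,interpolation=cv2.INTER_CUBIC),cv2.COLOR_RGB2BGR))
p,d=grab('scene'); np.savez('s3.npz',p=p,d=d); c=p[90:240,220:420]
cv2.imwrite('pics/s3.png',cv2.cvtColor(cv2.resize(c,None,fx=4,fy=4,interpolation=cv2.INTER_CUBIC),cv2.COLOR_RGB2BGR))
E
```

```text
t 7.2 pos [0.4602 0.1627 0.2508] force [-0.1956 -0.8395 -1.0015] w 0.0125
tool z(jaw) yaw 8.15 x yaw -81.85 y axis [-0.003  -0.0007 -1.    ] q [-0.0267  0.3033 -0.4997  2.0934  0.201   0.7933 -0.5072]
turn (tool rotvec) [0.0031 0.0008 0.0003] dj -0.0
shift in tool now [-0.0214  0.0008 -0.0027] after turn [-0.0214  0.0008 -0.0027] dist 0.0215
```

View pics/s3.png

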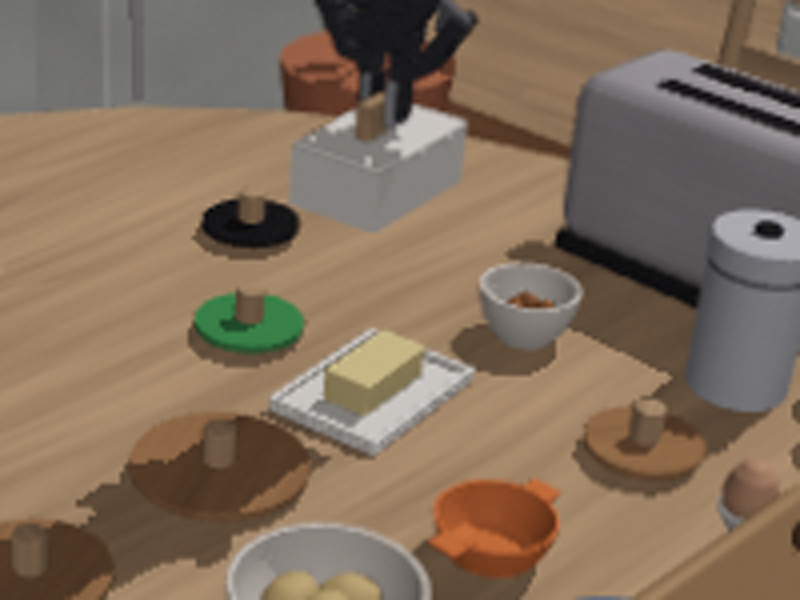

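View pics/t3.png

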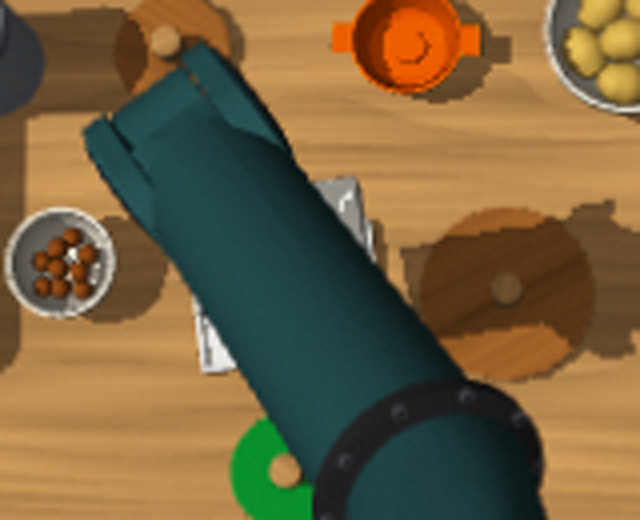

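servo_tool:
  series:
    - [[0.0, -0.012, 0.01, -0.0015, 0.002, 0, 0], [0.0, -0.0095, 0.025, -0.001, 0, 0, 0], [0.0, 0, 0.03, 0, 0, 0, 0], [0.0, 0, 0.03, 0, 0, 0, 0], [0.0, 0, 0.025, 0, 0, 0, 0]]

```text
time_s: 7.72
tool_pos: [0.4554, 0.1826, 0.1296]
eef_rot: [0.534, -0.464, 0.464, -0.533]
force: [-0.1, -1.0, -2.4]
grip_width: 0.0124
```

servo_tool:
  series:
    - [[0.0, 0, 0.02, 0, 0, 0, 0], [0.0, 0, 0.005, 0, 0, 0, 0], [0.0, 0, 0, 0, 0, 0, 0]]

```text
time_s: 7.97
tool_pos: [0.4546, 0.1829, 0.105]
eef_rot: [0.535, -0.464, 0.463, -0.533]
force: [0.9, -0.6, -1.9]
grip_width: 0.0125
```

```bash
python3 go.py 0.4545 0.1835 0.0645 8.1;  python3 - <<'E'
from h import *
p,d=grab('scene'); np.savez('s4.npz',p=p,d=d); c=p[130:230,250:400]
cv2.imwrite('pics/s4.png',cv2.cvtColor(cv2.resize(c,None,fx=5,fy=5,interpolation=cv2.INTER_CUBIC),cv2.COLOR_RGB2BGR))
E
```

```text
t 7.9667 pos [0.4546 0.1829 0.105 ] force [ 0.852  -0.6242 -1.9255] w 0.0125
tool z(jaw) yaw 8.0 x yaw -82.0 y axis [-0.003  -0.0014 -1.    ] q [-0.1989  0.5287 -0.3658  2.2107  0.4101  0.4688 -0.7493]
turn (tool rotvec) [ 0.0032 -0.0018  0.001 ] dj 0.1
shift in tool now [-0.0007  0.0405  0.0001] after turn [-0.0006  0.0405  0.    ] dist 0.0405
```

View pics/s4.png

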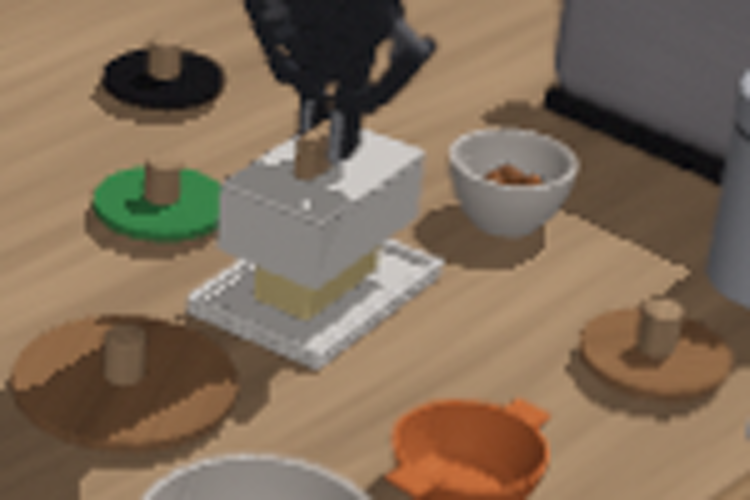

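servo_tool:
  series:
    - [[0.0, 0, 0.015, 0, 0.002, 0, 0], [0.0, 0, 0.01, 0, 0, 0, 0], [0.0, 0, 0.007, 0, 0, 0, 0], [0.0, 0, 0.004, 0, 0, 0, 0], [0.0, 0, 0.002, 0, 0, 0, 0]]

```text
time_s: 8.43
tool_pos: [0.455, 0.1848, 0.0683]
eef_rot: [-0.533, 0.463, -0.464, 0.535]
force: [-0.6, -0.4, -1.3]
grip_width: 0.0127
```

servo_tool:
  series:
    - [[0.0, 0, 0.001, 0, 0, 0, 0], [0.0, 0, 0.001, 0, 0, 0, 0], [0.0, 0, 0, 0, 0, 0, 0], [0.0, 0, 0, 0, 0, 0, 0]]

```text
time_s: 8.77
tool_pos: [0.455, 0.185, 0.0667]
eef_rot: [-0.533, 0.463, -0.464, 0.535]
force: [0.3, 0.7, -1.9]
grip_width: 0.0129
```

```bash
python3 go.py 0.4545 0.1835 0.0645 8.1;  python3 - <<'E'
from h import *
p,d=grab('scene'); np.savez('s4.npz',p=p,d=d); c=p[130:230,250:400]
cv2.imwrite('pics/s5.png',cv2.cvtColor(cv2.resize(c,None,fx=5,fy=5,interpolation=cv2.INTER_CUBIC),cv2.COLOR_RGB2BGR))
E
```

```text
t 8.7667 pos [0.455  0.185  0.0667] force [ 0.2866  0.6899 -1.8503] w 0.0129
tool z(jaw) yaw 8.14 x yaw -81.86 y axis [ 0.0024  0.0014 -1.    ] q [-0.255   0.5934 -0.2991  2.2313  0.47    0.3723 -0.8047]
turn (tool rotvec) [-0.0025  0.0007 -0.001 ] dj -0.0
shift in tool now [ 0.0014  0.0022 -0.0007] after turn [ 0.0014  0.0022 -0.0007] dist 0.0026
```

View pics/s5.png

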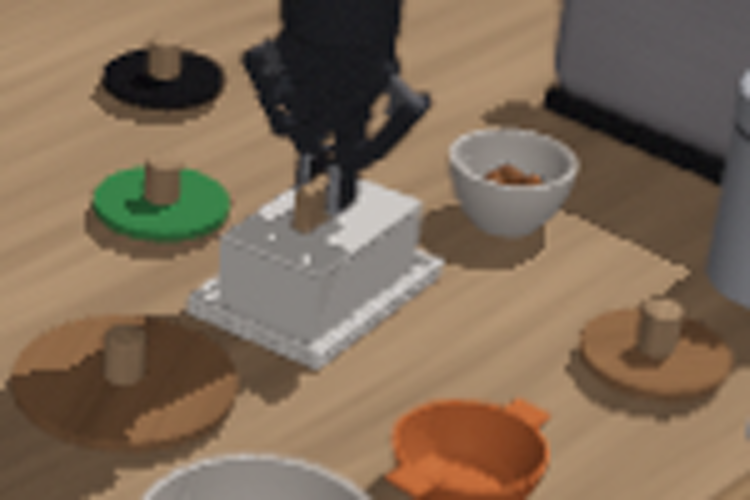

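Inside the rim on all sides. Touch down the last 2 mm and check the force.

servo_tool:
  series:
    - [[0.0, 0.001, 0.0012, 0, 0, 0, 0], [0.0, 0, 0.001, 0, 0, 0, 0], [0.0, 0, 0, 0, 0, 0, 0], [0.0, 0, 0, 0, 0, 0, 0]]

```text
time_s: 9.15
tool_pos: [0.4553, 0.1838, 0.0645]
eef_rot: [-0.533, 0.463, -0.464, 0.535]
force: [0.2, 0.0, 3.2]
grip_width: 0.0128
```

servo_tool:
  series:
    - [[0.04, 0, 0, 0, 0, 0, 0], [0.05, 0, 0, 0, 0, 0, 0], [0.05, 0, 0, 0, 0, 0, 0], [0.05, 0, -0.01, 0, 0, 0, 0], [0.05, 0, -0.03, 0, 0, 0, 0]]

```text
time_s: 9.57
tool_pos: [0.4526, 0.1828, 0.1023]
eef_rot: [0.536, -0.464, 0.462, -0.533]
force: [1.3, 0.6, -0.1]
grip_width: 0.0499
```

servo_tool:
  series:
    - [[0.07, 0, -0.04, 0, 0, 0, 0], [0.07, 0, -0.04, 0, 0, 0, 0], [0.07, 0, -0.04, 0, 0, 0, 0], [0.07, 0, -0.03, 0, 0, 0, 0], [0.07, 0, 0, 0, 0, 0, 0]]

```text
time_s: 9.98
tool_pos: [0.4579, 0.186, 0.261]
eef_rot: [-0.529, 0.461, -0.466, 0.539]
force: [-0.2, 0.7, -0.2]
grip_width: 0.07
```

```bash
python3 go.py 0.655 0.279 0.25 8.1;  python3 - <<'E'
from h import *
p,d=grab('scene'); np.savez('s4.npz',p=p,d=d); c=p[130:230,250:400]
cv2.imwrite('pics/s6.png',cv2.cvtColor(cv2.resize(c,None,fx=5,fy=5,interpolation=cv2.INTER_CUBIC),cv2.COLOR_RGB2BGR))
E
```

```text
t 9.9833 pos [0.4579 0.186  0.261 ] force [-0.2218  0.734  -0.1863] w 0.07
tool z(jaw) yaw 8.13 x yaw -81.86 y axis [ 0.0141  0.006  -0.9999] q [-0.0435  0.2943 -0.5333  2.0805  0.2101  0.8016 -0.5607]
turn (tool rotvec) [-0.0148  0.0006 -0.0039] dj -0.0
shift in tool now [-0.0641  0.0143  0.2081] after turn [-0.0643  0.011   0.2082] dist 0.2182
```

View pics/s6.png

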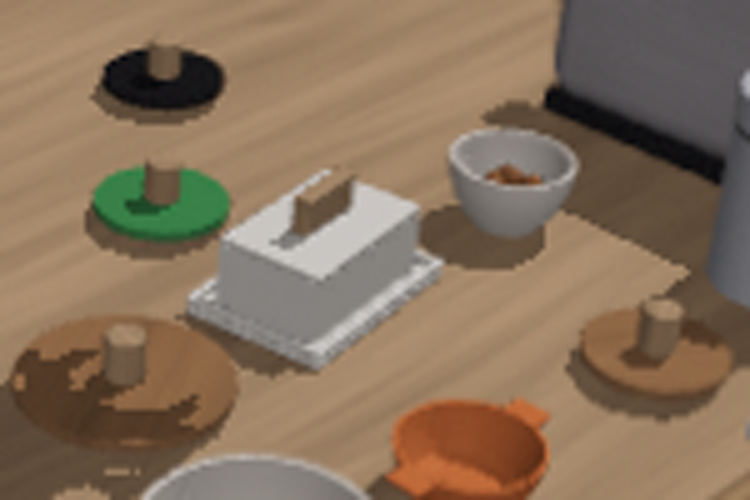

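servo_tool:
  series:
    - [[0.07, -0.0107, 0.001, 0.035, -0.008, 0, -0.002], [0.07, -0.0107, 0.001, 0.035, 0, 0, 0], [0.07, -0.0107, 0.001, 0.035, 0, 0, 0], [0.07, -0.0107, 0.001, 0.035, 0, 0, 0], [0.07, -0.0107, 0.001, 0.035, 0, 0, 0]]

```text
time_s: 10.45
tool_pos: [0.6206, 0.2613, 0.2468]
eef_rot: [0.537, -0.465, 0.462, -0.531]
force: [0.8, -0.5, -0.4]
grip_width: 0.0699
```

servo_tool:
  series:
    - [[0.07, -0.0107, 0.0, 0.033, 0, 0, 0], [0.07, 0, 0, 0, 0, 0, 0]]

```text
time_s: 10.62
tool_pos: [0.6562, 0.279, 0.2459]
eef_rot: [0.535, -0.465, 0.462, -0.533]
force: [-0.3, -0.0, -0.3]
grip_width: 0.0698
```

```bash
python3 go.py 0.6545 0.279 0.021 8.1
```

```text
t 10.6167 pos [0.6562 0.279  0.2459] force [-0.2911 -0.0062 -0.2652] w 0.0698
tool z(jaw) yaw 8.09 x yaw -81.91 y axis [-0.0038  0.0011 -1.    ] q [-0.1662  0.6011 -0.4664  1.6064  0.3016  1.0094 -0.5833]
turn (tool rotvec) [ 0.0036 -0.0002 -0.0017] dj 0.0
shift in tool now [ 0.0002  0.2249 -0.0009] after turn [-0.0002  0.2249 -0.0017] dist 0.2249
```

servo_tool:
  series:
    - [[0.07, 0, 0.03, 0, 0, 0, 0], [0.07, 0, 0.04, 0, 0, 0, 0], [0.07, 0, 0.04, 0, 0, 0, 0], [0.07, 0, 0.035, 0, 0, 0, 0], [0.07, 0, 0.02, 0, 0, 0, 0]]

```text
time_s: 11.03
tool_pos: [0.6462, 0.2739, 0.0773]
eef_rot: [0.539, -0.465, 0.461, -0.529]
force: [-0.2, -0.7, 1.0]
grip_width: 0.0701
```

servo_tool:
  series:
    - [[0.07, 0, 0.01, 0, 0, 0, 0], [0.07, 0, 0, 0, 0, 0, 0], [0.07, 0, 0, 0, 0, 0, 0]]

```text
time_s: 11.28
tool_pos: [0.65, 0.2764, 0.0731]
eef_rot: [0.536, -0.464, 0.462, -0.532]
force: [0.8, -0.3, 1.2]
grip_width: 0.0702
```

```bash
python3 go.py 0.6545 0.279 0.021 8.1;  python3 - <<'E'
from h import *
p,d=grab('scene'); np.savez('s4.npz',p=p,d=d); c=p[130:230,320:470]
cv2.imwrite('pics/s7.png',cv2.cvtColor(cv2.resize(c,None,fx=5,fy=5,interpolation=cv2.INTER_CUBIC),cv2.COLOR_RGB2BGR))
E
```

```text
t 11.2833 pos [0.65   0.2764 0.0731] force [ 0.783  -0.3011  1.1699] w 0.0702
tool z(jaw) yaw 8.16 x yaw -81.84 y axis [-0.0064 -0.002  -1.    ] q [-0.2169  0.7794 -0.3881  1.727   0.4114  0.7235 -0.6754]
turn (tool rotvec) [0.0067 0.001  0.0011] dj -0.1
shift in tool now [-0.002   0.0521  0.0051] after turn [-0.0019  0.0521  0.0048] dist 0.0524
```

View pics/s7.png

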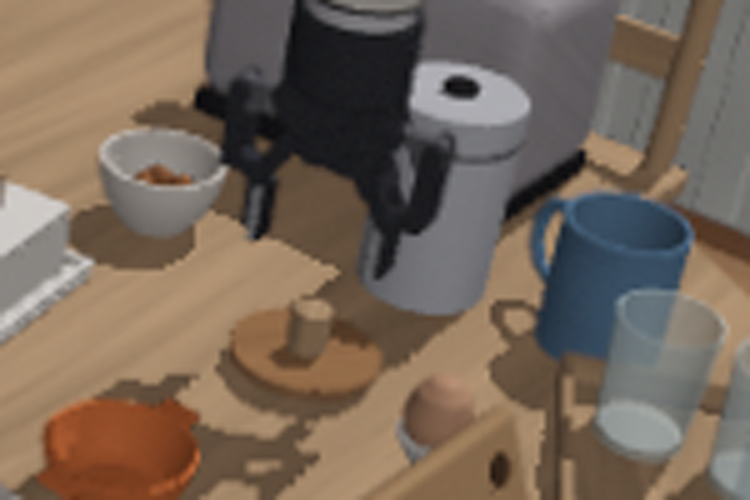

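servo_tool:
  series:
    - [[0.07, -0.001, 0.02, 0.003, 0.003, 0, 0], [0.07, -0.001, 0.015, 0, 0, 0, 0], [0.07, 0, 0.012, 0, 0, 0, 0], [0.07, 0, 0.004, 0, 0, 0, 0], [0.07, 0, 0, 0, 0, 0, 0]]

```text
time_s: 11.75
tool_pos: [0.6519, 0.278, 0.021]
eef_rot: [0.536, -0.464, 0.463, -0.532]
force: [0.1, 0.5, -1.2]
grip_width: 0.07
```

```bash
python3 go.py 0.6545 0.279 0.021 8.1
```

```text
t 11.75 pos [0.6519 0.278  0.021 ] force [ 0.1049  0.4543 -1.1674] w 0.07
tool z(jaw) yaw 8.14 x yaw -81.86 y axis [-0.0049 -0.0028 -1.    ] q [-0.2405  0.8461 -0.3541  1.7343  0.4453  0.6475 -0.704 ]
turn (tool rotvec) [0.0052 0.0008 0.0021] dj -0.0
shift in tool now [-0.0006 -0.      0.0027] after turn [-0.0006  0.      0.0027] dist 0.0028
```

servo_tool:
  series:
    - [[0.05, 0, 0, 0.001, 0.003, 0, 0.001], [0.03, 0, 0, 0, 0, 0, 0], [0.015, 0, 0, 0, 0, 0, 0], [0.015, 0, 0, 0, 0, 0, 0], [0.015, 0, 0, 0, 0, 0, 0]]
  force: 50

```text
time_s: 12.17
tool_pos: [0.6546, 0.2791, 0.0232]
eef_rot: [-0.534, 0.463, -0.464, 0.535]
force: [-0.2, -0.4, 2.1]
grip_width: 0.0244
```

servo_tool:
  series:
    - [[0.01, 0, 0, 0, 0, 0, 0], [0.01, 0, 0, 0, 0, 0, 0], [0.01, 0, 0, 0, 0, 0, 0]]

```text
time_s: 12.42
tool_pos: [0.6545, 0.2791, 0.0232]
eef_rot: [-0.534, 0.463, -0.464, 0.535]
force: [-0.5, -0.9, 5.1]
grip_width: 0.0243
```

```bash
python3 go.py 0.6545 0.279 0.021 8.1
```

```text
t 12.4167 pos [0.6545 0.2791 0.0232] force [-0.4657 -0.8887  5.1163] w 0.0243
tool z(jaw) yaw 8.13 x yaw -81.87 y axis [ 0.0015  0.0005 -1.    ] q [-0.2402  0.8437 -0.3543  1.7325  0.4465  0.6445 -0.7045]
turn (tool rotvec) [-0.0016  0.0005 -0.0003] dj -0.0
shift in tool now [ 0.0001  0.0022 -0.    ] after turn [ 0.0001  0.0022 -0.    ] dist 0.0022
```

servo_tool:
  series:
    - [[0.01, 0, -0.004, 0, 0, 0, 0], [0.01, 0, -0.015, 0, 0, 0, 0], [0.01, 0, -0.03, 0, 0, 0, 0], [0.01, 0, -0.035, 0, 0, 0, 0], [0.01, 0, -0.035, 0, 0, 0, 0]]

```text
time_s: 12.83
tool_pos: [0.6529, 0.2783, 0.1422]
eef_rot: [0.535, -0.464, 0.463, -0.534]
force: [0.3, -0.0, -0.1]
grip_width: 0.024
```

servo_tool:
  series:
    - [[0.01, 0, -0.03, 0, 0, 0, 0], [0.01, 0, -0.02, 0, 0, 0, 0], [0.01, 0, -0.01, 0, 0, 0, 0], [0.01, 0, 0, 0, 0, 0, 0]]

```text
time_s: 13.17
tool_pos: [0.6551, 0.2796, 0.2046]
eef_rot: [-0.532, 0.463, -0.464, 0.536]
force: [0.3, -0.9, -0.9]
grip_width: 0.0246
```

```bash
python3 go.py 0.477 0.3585 0.2 8.1;python3 - <<'E'
from h import *
p,d=grab('scene'); np.savez('s4.npz',p=p,d=d); c=p[80:200,320:470]
cv2.imwrite('pics/s8.png',cv2.cvtColor(cv2.resize(c,None,fx=4,fy=4,interpolation=cv2.INTER_CUBIC),cv2.COLOR_RGB2BGR))
E
```

```text
t 13.1667 pos [0.6551 0.2796 0.2046] force [ 0.2593 -0.9292 -0.9356] w 0.0246
tool z(jaw) yaw 8.13 x yaw -81.87 y axis [ 0.0049  0.0023 -1.    ] q [-0.1761  0.6361 -0.4535  1.6494  0.3321  0.9278 -0.6103]
turn (tool rotvec) [-0.0052  0.0006 -0.0015] dj -0.0
shift in tool now [-0.1033  0.0039 -0.1652] after turn [-0.1032  0.0046 -0.1652] dist 0.1948
```

View pics/s8.png

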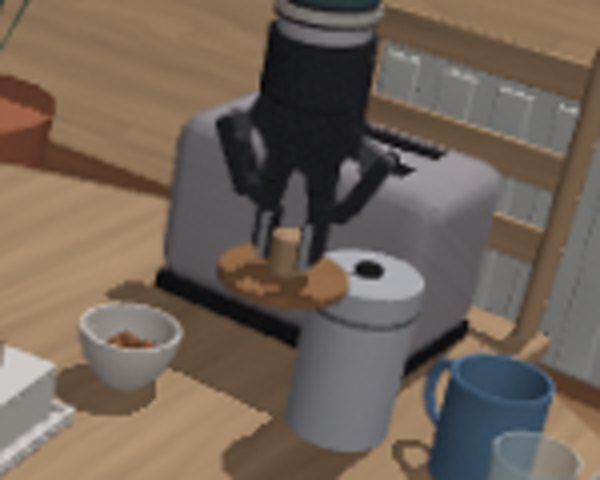

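servo_tool:
  series:
    - [[0.01, -0.008, 0, -0.013, -0.002, 0, 0], [0.01, -0.017, 0, -0.027, 0, 0, 0], [0.01, -0.019, 0, -0.03, 0, 0, 0], [0.01, -0.019, 0, -0.03, 0, 0, 0], [0.01, -0.019, 0, -0.03, 0, 0, 0]]

```text
time_s: 13.63
tool_pos: [0.5095, 0.3411, 0.1989]
eef_rot: [0.537, -0.464, 0.462, -0.532]
force: [-0.7, 1.1, -0.4]
grip_width: 0.0246
```

servo_tool:
  series:
    - [[0.01, -0.013, 0, -0.022, 0, 0, 0], [0.01, -0.008, 0, -0.013, 0, 0, 0], [0.01, 0, 0, 0, 0, 0, 0], [0.01, 0, 0, 0, 0, 0, 0]]

```text
time_s: 13.97
tool_pos: [0.475, 0.3571, 0.2004]
eef_rot: [0.536, -0.463, 0.462, -0.533]
force: [0.6, 0.0, -1.4]
grip_width: 0.0243
```

```bash
python3 go.py 0.477 0.3585 0.09 8.1
```

```text
t 13.9667 pos [0.475  0.3571 0.2004] force [ 0.6201  0.0165 -1.4449] w 0.0243
tool z(jaw) yaw 8.24 x yaw -81.76 y axis [-0.0032 -0.0021 -1.    ] q [-0.3746  0.5043 -0.4791  1.9192  0.3158  0.7961 -0.8831]
turn (tool rotvec) [0.0035 0.0024 0.0016] dj -0.1
shift in tool now [-0.0013  0.1104  0.0026] after turn [-0.0011  0.1104  0.0022] dist 0.1104
```

servo_tool:
  series:
    - [[0.01, -0.0005, 0.02, 0.001, 0.001, 0, 0], [0.01, 0, 0.03, 0.001, 0.001, 0, 0], [0.01, 0, 0.03, 0, 0, 0, 0], [0.01, 0, 0.02, 0, 0, 0, 0], [0.01, 0, 0.01, 0, 0, 0, 0]]

```text
time_s: 14.38
tool_pos: [0.4787, 0.3549, 0.0878]
eef_rot: [0.535, -0.464, 0.465, -0.531]
force: [-0.1, -1.1, -0.7]
grip_width: 0.0243
```

servo_tool:
  series:
    - [[0.01, 0, 0.004, 0, 0, 0, 0], [0.01, 0, 0, 0, 0, 0, 0], [0.01, 0, 0, 0, 0, 0, 0]]

```text
time_s: 14.63
tool_pos: [0.479, 0.3584, 0.0881]
eef_rot: [-0.533, 0.463, -0.464, 0.535]
force: [0.3, 0.2, -0.9]
grip_width: 0.0246
```

```bash
python3 go.py 0.477 0.3585 0.065 8.1; python3 - <<'E'
from h import *
p,d=grab('scene'); np.savez('s9.npz',p=p,d=d); c=p[110:200,310:420]
cv2.imwrite('pics/s9.png',cv2.cvtColor(cv2.resize(c,None,fx=6,fy=6,interpolation=cv2.INTER_CUBIC),cv2.COLOR_RGB2BGR))
p,d=grab('top'); np.savez('t9.npz',p=p,d=d); c=p[120:220,100:240]
cv2.imwrite('pics/t9.png',cv2.cvtColor(cv2.resize(c,None,fx=5,fy=5,interpolation=cv2.INTER_CUBIC),cv2.COLOR_RGB2BGR))
E
```

```text
t 14.6333 pos [0.479  0.3584 0.0881] force [ 0.3005  0.1606 -0.854 ] w 0.0246
tool z(jaw) yaw 8.08 x yaw -81.92 y axis [ 0.0014  0.0008 -1.    ] q [-0.4449  0.6533 -0.3874  1.9836  0.431   0.583  -0.9834]
turn (tool rotvec) [-0.0015 -0.0004 -0.0006] dj 0.0
shift in tool now [-0.0004  0.0231 -0.002 ] after turn [-0.0004  0.0231 -0.002 ] dist 0.0232
```

View pics/s9.png

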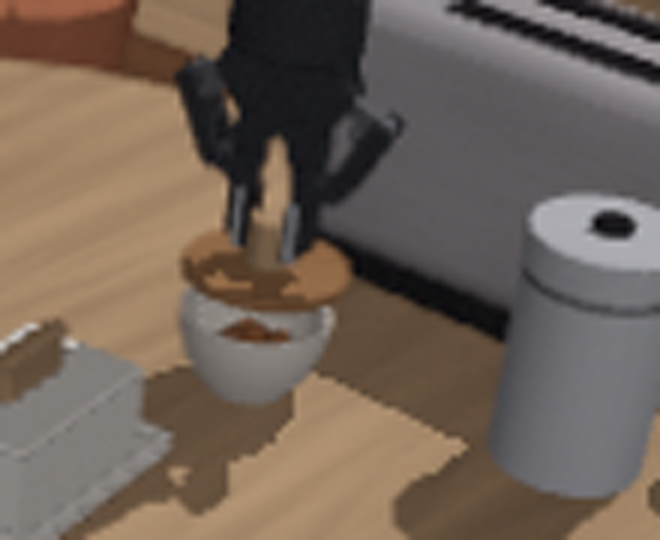

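View pics/t9.png

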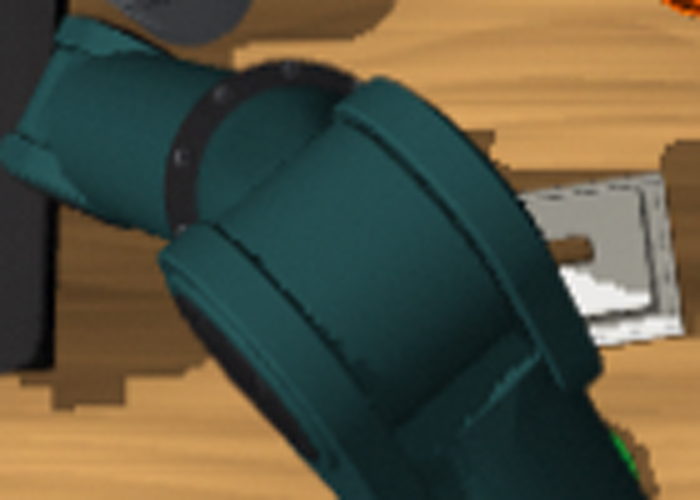

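```bash
cat > lidchk.py <<'E'
from meas import *
def rob(P,R):  # circle with fixed radius, robust
    from scipy.optimize import least_squares
    c=np.array([P[:,0].mean(),P[:,1].mean()])
    s=least_squares(lambda q:np.hypot(P[:,0]-q[0],P[:,1]-q[1])-R,c,loss='soft_l1',f_scale=.001); return s.x,np.abs(s.fun).max(), np.sqrt(np.mean(s.fun**2))
def lid(n,p,seed,r,z,R,save=None):
    hsv=cv2.cvtColor(p,cv2.COLOR_RGB2HSV); m=(hsv[...,1]>165)&(hsv[...,0]<17)&(hsv[...,0]>10)
    b=blob(m,seed,r); h,c=hull(b)
    return h,c,b
def bowl(n,p,seed,r):
    hsv=cv2.cvtColor(p,cv2.COLOR_RGB2HSV); m=(hsv[...,1]<70)&(hsv[...,2]>80)
    b=blob(m,seed,r); return (*hull(b),b)
E
python3 - <<'E'
from lidchk import *
from scipy.spatial import cKDTree
p=np.load('s9.npz')['p']; n='scene'
# baseline bowl in scene0
p0=np.load('scene0.npz')['p']
h,c,b=lid(n,p,(355,155),22,.081,.048); P=plane(n,h,.0805);print('lid',rob(P,.048),b.sum())
# predicted positions via TCP and initial bowl
vis=p.copy()
t=np.linspace(0,2*np.pi,200)
for (x,y,R,z,col) in ((.479,.3584,.048,.0649+.016,(0,255,0)),(.477,.3585,.044,.05,(255,0,255)),(.479,.3584,.031,.0649,(0,255,255))):
    for q in proj(n,np.c_[x+R*np.cos(t),y+R*np.sin(t),0*t+z]): vis[int(round(q[1])),int(round(q[0]))]=col
for q in c: vis[int(q[1]),int(q[0])]=(255,255,0)
cv2.imwrite('pics/s9b.png',cv2.cvtColor(cv2.resize(vis[110:200,310:420],None,fx=6,fy=6,interpolation=cv2.INTER_NEAREST),cv2.COLOR_RGB2BGR))
E
```

```text
Traceback (most recent call last):
  File "lidchk.py", line 8, in lid
    b=blob(m,seed,r); h,c=hull(b)
                          ~~~~^^^
  File "meas.py", line 10, in hull
    c=max(cv2.findContours(b,cv2.RETR_EXTERNAL,cv2.CHAIN_APPROX_NONE)[0],key=len); return cv2.convexHull(c).reshape(-1,2).astype(float),c.reshape(-1,2).astype(float)
ValueError: max() iterable argument is empty
```

```bash
cat > ov.py <<'E'
import sys
from lidchk import *
def overlay(f,n,circs,box,out,k=6,seed=None,r=24,sat=110):
    p=np.load(f)['p']; vis=p.copy(); t=np.linspace(0,2*np.pi,300)
    if seed:
        hsv=cv2.cvtColor(p,cv2.COLOR_RGB2HSV); print('hsv',hsv[seed[1],seed[0]])
        b=blob((hsv[...,1]>sat)&(hsv[...,0]<17)&(hsv[...,0]>8),seed,r)
        if b is not None and b.sum()>5:
            h,c=hull(b)
            for q in c: vis[int(q[1]),int(q[0])]=(255,255,0)
            print('lid',rob(plane(n,h,circs[0][3]),circs[0][2]),b.sum())
    for (x,y,R,z,col) in circs:
        for q in proj(n,np.c_[x+R*np.cos(t),y+R*np.sin(t),0*t+z]):
            a,b_=int(round(q[1])),int(round(q[0])); vis[a,b_]=col
    y0,y1,x0,x1=box
    w=np.hstack([p[y0:y1,x0:x1],vis[y0:y1,x0:x1]]) 
    cv2.imwrite(out,cv2.cvtColor(cv2.resize(w,None,fx=k,fy=k,interpolation=cv2.INTER_NEAREST),cv2.COLOR_RGB2BGR))
E
python3 - <<'E'
from ov import *
overlay('s9.npz','scene',[(.479,.3584,.048,.0649+.016,(0,255,0)),(.477,.3585,.044,.05,(255,0,255))],(135,190,330,380),'pics/s9b.png',k=8,seed=(363,155),sat=120)
E
```

```text
hsv [ 14 128 145]
lid (array([0.4846, 0.3501]), np.float64(0.03355293738031809), np.float64(0.015176732406550975)) 253
```

View pics/s9b.png

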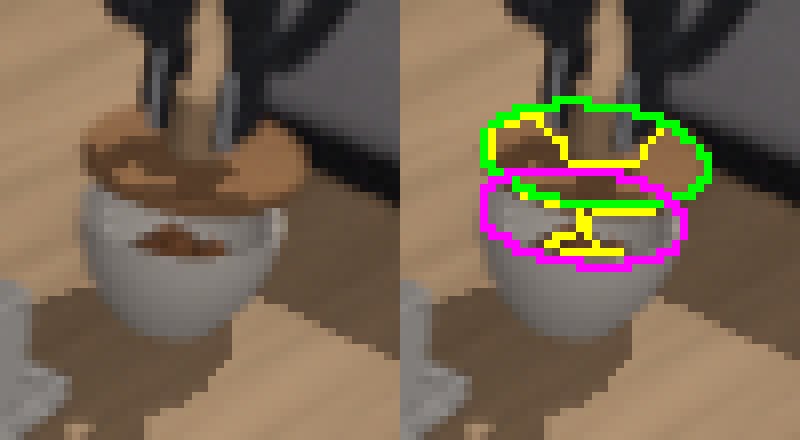

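servo_tool:
  series:
    - [[0.01, -0.0005, 0.006, -0.002, 0, 0, 0], [0.01, 0, 0.006, 0, 0, 0, 0], [0.01, 0, 0.004, 0, 0, 0, 0], [0.01, 0, 0.003, 0, 0, 0, 0], [0.01, 0, 0, 0, 0, 0, 0]]

```text
time_s: 15.15
tool_pos: [0.4752, 0.3579, 0.0676]
eef_rot: [0.535, -0.463, 0.463, -0.534]
force: [-0.1, -0.5, -0.6]
grip_width: 0.0242
```

```bash
python3 go.py 0.477 0.3585 0.065 8.1
```

```text
t 15.15 pos [0.4752 0.3579 0.0676] force [-0.0824 -0.5327 -0.5801] w 0.0242
tool z(jaw) yaw 8.15 x yaw -81.85 y axis [-0.001  -0.0012 -1.    ] q [-0.4631  0.6804 -0.3668  1.9967  0.4506  0.545  -1.0037]
turn (tool rotvec) [0.0012 0.0009 0.0011] dj -0.0
shift in tool now [-0.0003  0.0026  0.0019] after turn [-0.0003  0.0026  0.0019] dist 0.0032
```

servo_tool:
  series:
    - [[0.01, 0, 0.0015, 0.001, 0, 0, 0], [0.01, 0, 0.001, 0, 0, 0, 0], [0.01, 0, 0.0005, 0, 0, 0, 0], [0.01, 0, 0, 0, 0, 0, 0]]

```text
time_s: 15.48
tool_pos: [0.4768, 0.3585, 0.0654]
eef_rot: [0.534, -0.463, 0.463, -0.534]
force: [-0.4, 0.5, -0.6]
grip_width: 0.0245
```

```bash
python3 go.py 0.477 0.3585 0.065 8.1; python3 - <<'E'
from ov import *
p,d=grab('scene'); np.savez('s10.npz',p=p,d=d)
overlay('s10.npz','scene',[(.477,.3585,.048,.058,(0,255,0)),(.477,.3585,.044,.05,(255,0,255))],(135,190,330,380),'pics/s10b.png',k=8)
E
```

```text
t 15.4833 pos [0.4768 0.3585 0.0654] force [-0.3658  0.4793 -0.5859] w 0.0245
tool z(jaw) yaw 8.13 x yaw -81.87 y axis [ 0.0001 -0.0001 -1.    ] q [-0.4639  0.6844 -0.3644  1.9949  0.4532  0.541  -1.0048]
turn (tool rotvec) [-0.0001  0.0006  0.0001] dj -0.0
shift in tool now [0.     0.0004 0.0002] after turn [-0.      0.0004  0.0002] dist 0.0005
```

View pics/s10b.png

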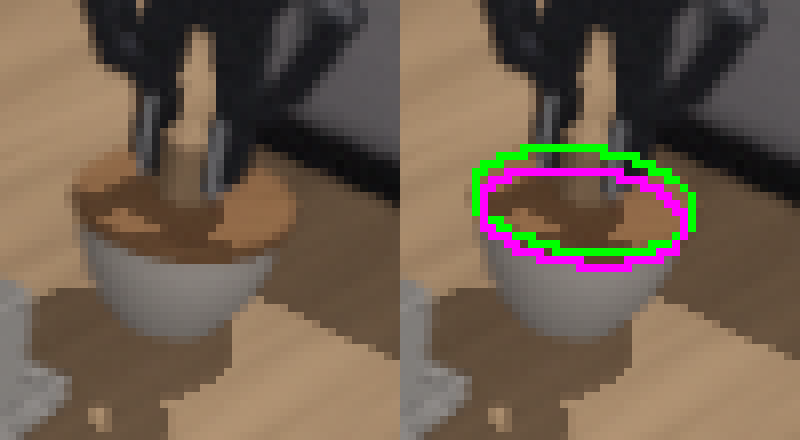

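servo_tool:
  series:
    - [[0.01, 0, 0.0008, 0, 0, 0, 0], [0.01, 0, 0.0005, 0, 0, 0, 0], [0.01, 0, 0, 0, 0, 0, 0], [0.03, 0, 0, 0, 0, 0, 0], [0.05, 0, 0, 0, 0, 0, 0]]

```text
time_s: 15.95
tool_pos: [0.4769, 0.3587, 0.0644]
eef_rot: [-0.534, 0.463, -0.463, 0.534]
force: [0.2, 0.1, -0.6]
grip_width: 0.0407
```

servo_tool:
  series:
    - [[0.06, 0, 0, 0, 0, 0, 0], [0.06, 0, -0.01, 0, 0, 0, 0], [0.06, 0, -0.03, 0, 0, 0, 0], [0.06, 0, -0.04, 0, 0, 0, 0], [0.07, 0, -0.04, 0, 0, 0, 0]]

```text
time_s: 16.37
tool_pos: [0.4759, 0.3579, 0.1851]
eef_rot: [0.535, -0.463, 0.463, -0.533]
force: [0.6, 0.8, 0.8]
grip_width: 0.0694
```

servo_tool:
  series:
    - [[0.07, 0, -0.03, 0, 0, 0, 0], [0.07, 0, -0.02, 0, 0, 0, 0], [0.07, 0, 0, 0, 0, 0, 0]]

```text
time_s: 16.62
tool_pos: [0.4788, 0.3611, 0.2401]
eef_rot: [-0.531, 0.463, -0.464, 0.538]
force: [-0.7, 0.4, 0.0]
grip_width: 0.0698
```

```bash
python3 go.py 0.456 0.008 0.22 0; python3 - <<'E'
from ov import *
p,d=grab('scene'); np.savez('s10.npz',p=p,d=d)
overlay('s10.npz','scene',[(.477,.3585,.048,.058,(0,255,0))],(135,190,330,380),'pics/s11.png',k=8)
E
```

```text
t 16.6167 pos [0.4788 0.3611 0.2401] force [-0.6998  0.4407  0.0316] w 0.0698
tool z(jaw) yaw 8.13 x yaw -81.87 y axis [ 0.0081  0.0065 -0.9999] q [-0.3538  0.4605 -0.5053  1.8818  0.2895  0.8608 -0.8614]
turn (tool rotvec) [-0.0086  0.1419 -0.0059] dj -8.1
shift in tool now [ 0.3464  0.0176 -0.0727] after turn [ 0.3531  0.0201 -0.0228] dist 0.3544
```

View pics/s11.png

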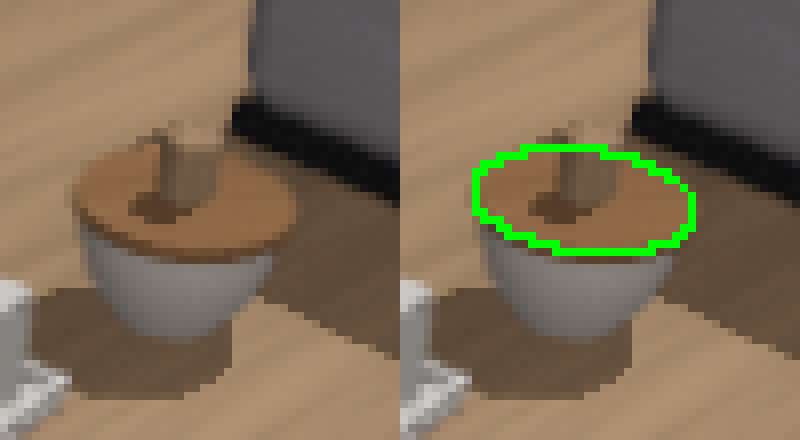

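servo_tool:
  series:
    - [[0.07, 0.01, 0.004, -0.001, -0.004, 0.07, -0.003], [0.07, 0.025, 0.004, -0.002, 0, 0.07, 0], [0.07, 0.036, 0.004, -0.002, 0, 0, 0], [0.07, 0.036, 0.004, -0.002, 0, 0, 0], [0.07, 0.036, 0.004, -0.002, 0, 0, 0]]

```text
time_s: 17.08
tool_pos: [0.4697, 0.2134, 0.2132]
eef_rot: [0.504, -0.5, 0.499, -0.498]
force: [1.6, -0.7, 0.2]
grip_width: 0.0702
```

servo_tool:
  series:
    - [[0.07, 0.036, 0, -0.002, 0, 0, 0], [0.07, 0.036, 0, -0.002, 0, 0, 0], [0.07, 0.036, 0, -0.002, 0, 0, 0], [0.07, 0.036, 0, -0.002, 0, 0, 0], [0.07, 0.036, 0, -0.002, 0, 0, 0]]

```text
time_s: 17.5
tool_pos: [0.4598, 0.0333, 0.2142]
eef_rot: [0.503, -0.5, 0.499, -0.498]
force: [0.3, 0.1, 1.0]
grip_width: 0.0699
```

servo_tool:
  series:
    - [[0.07, 0.02, 0, -0.002, 0, 0, 0], [0.07, 0.008, 0, -0.001, 0, 0, 0], [0.07, 0, 0, 0, 0, 0, 0], [0.07, 0, 0, 0, 0, 0, 0]]

```text
time_s: 17.83
tool_pos: [0.4582, 0.0081, 0.215]
eef_rot: [0.502, -0.5, 0.499, -0.499]
force: [0.7, 0.7, -0.5]
grip_width: 0.0696
```

```bash
python3 go.py 0.456 0.008 0.022 0
```

```text
t 17.8333 pos [0.4582 0.0081 0.215 ] force [ 0.6677  0.7469 -0.5044] w 0.0696
tool z(jaw) yaw 0.13 x yaw -89.87 y axis [-0.0044 -0.0027 -1.    ] q [ 0.2411  0.3113 -0.4405  2.1898  0.2111  0.6843 -0.3436]
turn (tool rotvec) [0.0044 0.0023 0.0027] dj -0.1
shift in tool now [-0.0004  0.193  -0.0014] after turn [ 0.0001  0.193  -0.0022] dist 0.193
```

servo_tool:
  series:
    - [[0.07, 0, 0.025, 0, 0.002, 0, 0.001], [0.07, 0, 0.035, 0, 0, 0, 0], [0.07, 0, 0.035, 0, 0, 0, 0], [0.07, 0, 0.03, 0, 0, 0, 0], [0.07, 0, 0.015, 0, 0, 0, 0]]

```text
time_s: 18.25
tool_pos: [0.4569, 0.0097, 0.0725]
eef_rot: [0.503, -0.5, 0.497, -0.5]
force: [-0.9, 0.0, 0.2]
grip_width: 0.0701
```

servo_tool:
  series:
    - [[0.07, 0, 0.01, 0, 0, 0, 0], [0.07, 0, 0, 0, 0, 0, 0], [0.07, 0, 0, 0, 0, 0, 0]]

```text
time_s: 18.5
tool_pos: [0.4583, 0.0092, 0.0649]
eef_rot: [0.502, -0.499, 0.498, -0.5]
force: [1.0, 0.4, 0.4]
grip_width: 0.0699
```

```bash
python3 go.py 0.456 0.008 0.022 0;  python3 - <<'E'
from h import *
p,d=grab('scene'); c=p[140:240,210:340]
cv2.imwrite('pics/s12.png',cv2.cvtColor(cv2.resize(c,None,fx=5,fy=5,interpolation=cv2.INTER_CUBIC),cv2.COLOR_RGB2BGR))
E
```

```text
t 18.5 pos [0.4583 0.0092 0.0649] force [0.9839 0.444  0.3602] w 0.0699
tool z(jaw) yaw 0.33 x yaw -89.67 y axis [-0.0026 -0.0014 -1.    ] q [ 0.0655  0.5718 -0.2455  2.3005  0.443   0.3144 -0.5606]
turn (tool rotvec) [0.0026 0.0057 0.0014] dj -0.3
shift in tool now [ 0.0011  0.043  -0.0022] after turn [ 0.0012  0.0429 -0.0023] dist 0.043
```

View pics/s12.png

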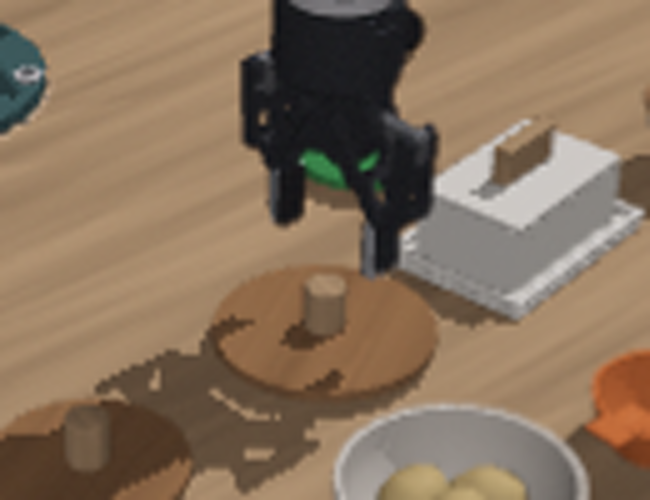

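servo_tool:
  series:
    - [[0.07, 0.001, 0.015, -0.001, 0.001, 0.003, 0], [0.07, 0, 0.012, 0, 0, 0, 0], [0.07, 0, 0.01, 0, 0, 0, 0], [0.07, 0, 0.005, 0, 0, 0, 0], [0.07, 0, 0, 0, 0, 0, 0]]

```text
time_s: 18.97
tool_pos: [0.4576, 0.0064, 0.0235]
eef_rot: [0.501, -0.5, 0.501, -0.499]
force: [-0.1, -0.2, -0.5]
grip_width: 0.0699
```

```bash
python3 go.py 0.456 0.008 0.022 0
```

```text
t 18.9667 pos [0.4576 0.0064 0.0235] force [-0.0977 -0.1622 -0.4585] w 0.0699
tool z(jaw) yaw -0.02 x yaw -90.02 y axis [-0.0002 -0.0022 -1.    ] q [-0.0012  0.6531 -0.1515  2.3184  0.4936  0.1994 -0.6075]
turn (tool rotvec) [ 0.0002 -0.0003  0.0022] dj 0.0
shift in tool now [-0.0016  0.0015 -0.0016] after turn [-0.0016  0.0015 -0.0016] dist 0.0027
```

servo_tool:
  series:
    - [[0.05, -0.001, 0.001, -0.001, 0, 0, 0.001], [0.03, 0, 0, 0, 0, 0, 0], [0.015, 0, 0, 0, 0, 0, 0], [0.01, 0, 0, 0, 0, 0, 0], [0.01, 0, 0, 0, 0, 0, 0]]
  force: 60

```text
time_s: 19.38
tool_pos: [0.4565, 0.0068, 0.0232]
eef_rot: [0.5, -0.5, 0.501, -0.5]
force: [-0.5, 0.4, 6.6]
grip_width: 0.024
```

servo_tool:
  series:
    - [[0.01, 0, 0, 0, 0, 0, 0], [0.01, 0, 0, 0, 0, 0, 0], [0.01, 0, 0, 0, 0, 0, 0]]

```text
time_s: 19.63
tool_pos: [0.4565, 0.0068, 0.0232]
eef_rot: [0.5, -0.5, 0.501, -0.5]
force: [-0.7, -0.3, 5.9]
grip_width: 0.0242
```

```bash
python3 go.py 0.456 0.008 0.022 0
```

```text
t 19.6333 pos [0.4565 0.0068 0.0232] force [-0.7067 -0.2508  5.8652] w 0.0242
tool z(jaw) yaw -0.06 x yaw -90.06 y axis [ 0.0006 -0.0015 -1.    ] q [-0.0037  0.6531 -0.1493  2.3213  0.4942  0.195  -0.6098]
turn (tool rotvec) [-0.0006 -0.001   0.0015] dj 0.1
shift in tool now [-0.0012  0.0012 -0.0005] after turn [-0.0012  0.0012 -0.0005] dist 0.0018
```

servo_tool:
  series:
    - [[0.01, 0, -0.004, 0, 0, 0, 0], [0.01, 0, -0.015, 0, 0, 0, 0], [0.01, 0, -0.03, 0, 0, 0, 0], [0.01, 0, -0.035, 0, 0, 0, 0], [0.01, 0, -0.035, 0, 0, 0, 0]]

```text
time_s: 20.05
tool_pos: [0.4551, 0.0067, 0.1426]
eef_rot: [0.501, -0.501, 0.5, -0.499]
force: [0.7, -0.7, -1.1]
grip_width: 0.024
```

servo_tool:
  series:
    - [[0.01, 0, -0.03, 0, 0, 0, 0], [0.01, 0, -0.02, 0, 0, 0, 0], [0.01, 0, -0.01, 0, 0, 0, 0], [0.01, 0, 0, 0, 0, 0, 0]]

```text
time_s: 20.38
tool_pos: [0.4575, 0.0069, 0.2035]
eef_rot: [0.499, -0.499, 0.502, -0.5]
force: [0.8, 1.0, -1.4]
grip_width: 0.0244
```

```bash
python3 go.py 0.6545 -0.0875 0.2 0;python3 - <<'E'
from h import *
p,d=grab('scene'); np.savez('s4.npz',p=p,d=d); c=p[80:260,200:400]
cv2.imwrite('pics/s13.png',cv2.cvtColor(cv2.resize(c,None,fx=3,fy=3,interpolation=cv2.INTER_CUBIC),cv2.COLOR_RGB2BGR))
E
```

```text
t 20.3833 pos [0.4575 0.0069 0.2035] force [ 0.7723  0.9987 -1.3719] w 0.0244
tool z(jaw) yaw -0.1 x yaw -90.1 y axis [ 0.0042 -0.0019 -1.    ] q [ 0.2593  0.3288 -0.4629  2.207   0.2452  0.6491 -0.3799]
turn (tool rotvec) [-0.0042 -0.0017  0.0019] dj 0.1
shift in tool now [0.094  0.0045 0.1972] after turn [0.0944 0.0035 0.197 ] dist 0.2185
```

View pics/s13.png

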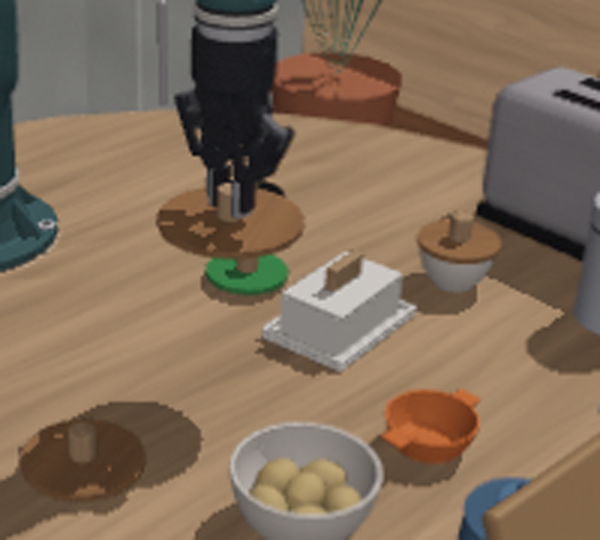

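Held level. Move over to the large bowl.

servo_tool:
  series:
    - [[0.01, 0.006, 0, 0.012, -0.002, 0, 0.001], [0.01, 0.012, 0, 0.025, 0, 0, 0], [0.01, 0.015, 0, 0.031, 0, 0, 0], [0.01, 0.015, 0, 0.031, 0, 0, 0], [0.01, 0.015, 0, 0.031, 0, 0, 0]]

```text
time_s: 20.85
tool_pos: [0.587, -0.0576, 0.1985]
eef_rot: [-0.502, 0.502, -0.499, 0.498]
force: [-0.5, 0.3, -0.1]
grip_width: 0.0244
```

servo_tool:
  series:
    - [[0.01, 0.015, 0, 0.031, 0, 0, 0], [0.01, 0.011, 0, 0.024, 0, 0, 0], [0.01, 0.005, 0, 0.012, 0, 0, 0], [0.01, 0, 0, 0, 0, 0, 0], [0.01, 0, 0, 0, 0, 0, 0]]

```text
time_s: 21.27
tool_pos: [0.6527, -0.0878, 0.198]
eef_rot: [-0.501, 0.502, -0.499, 0.498]
force: [-0.8, 0.2, -1.3]
grip_width: 0.0243
```

```bash
python3 go.py 0.6545 -0.0875 0.105 0
```

```text
t 21.2667 pos [ 0.6527 -0.0878  0.198 ] force [-0.7986  0.2479 -1.2968] w 0.0243
tool z(jaw) yaw -0.11 x yaw -90.11 y axis [-0.0071 -0.     -1.    ] q [ 0.3407  0.5743 -0.4052  1.7754  0.2871  0.8577 -0.1993]
turn (tool rotvec) [ 0.0071 -0.0019  0.    ] dj 0.1
shift in tool now [-0.0003  0.093   0.0025] after turn [-0.0003  0.093   0.0018] dist 0.093
```

servo_tool:
  series:
    - [[0.01, 0, 0.015, 0.001, 0.003, 0, 0], [0.01, 0, 0.025, 0.001, 0, 0, 0], [0.01, 0, 0.025, 0, 0, 0, 0], [0.01, 0, 0.017, 0, 0, 0, 0], [0.01, 0, 0.008, 0, 0, 0, 0]]

```text
time_s: 21.68
tool_pos: [0.6512, -0.0864, 0.1071]
eef_rot: [0.502, -0.502, 0.498, -0.498]
force: [0.1, 0.4, -0.8]
grip_width: 0.0239
```

servo_tool:
  series:
    - [[0.01, 0, 0, 0, 0, 0, 0], [0.01, 0, 0, 0, 0, 0, 0], [0.01, 0, 0, 0, 0, 0, 0]]

```text
time_s: 21.93
tool_pos: [0.6558, -0.0868, 0.1121]
eef_rot: [0.499, -0.499, 0.501, -0.5]
force: [0.3, -0.2, -0.8]
grip_width: 0.0238
```

```bash
python3 go.py 0.6545 -0.0875 0.0812 0; python3 - <<'E'
from ov import *
from station import robot
s=robot.sense()['tool_pos']; z=s[2]-.0232
p,d=grab('scene'); np.savez('s14.npz',p=p,d=d)
overlay('s14.npz','scene',[(s[0],s[1]+.001,.069,z+.016,(0,255,0)),(.6545,-.0865,.065,.066,(255,0,255))],(190,270,265,350),'pics/s14.png',k=4.5)
E
```

```text
t 21.9333 pos [ 0.6558 -0.0868  0.1121] force [ 0.3292 -0.1768 -0.8405] w 0.0238
tool z(jaw) yaw -0.03 x yaw -90.03 y axis [ 0.0021 -0.0005 -1.    ] q [ 0.306   0.6755 -0.3603  1.8282  0.3507  0.6985 -0.2531]
turn (tool rotvec) [-0.0021 -0.0005  0.0005] dj 0.0
shift in tool now [ 0.0007  0.0309 -0.0014] after turn [ 0.0007  0.0309 -0.0013] dist 0.0309
```

View pics/s14.png

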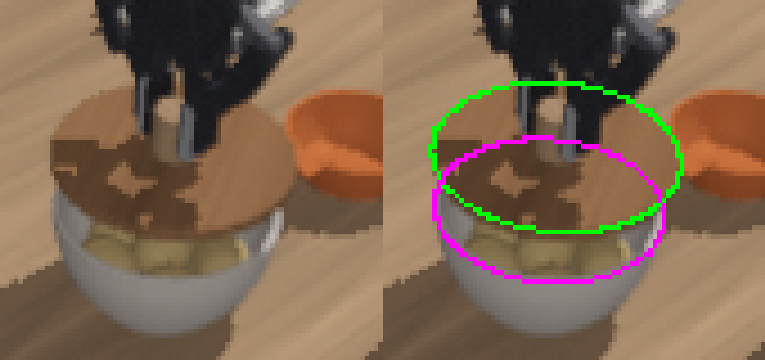

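servo_tool:
  series:
    - [[0.01, 0.0005, 0.01, -0.001, -0.001, 0, 0], [0.01, 0, 0.008, 0, 0, 0, 0], [0.01, 0, 0.006, 0, 0, 0, 0], [0.01, 0, 0.003, 0, 0, 0, 0], [0.01, 0, 0, 0, 0, 0, 0]]

```text
time_s: 22.4
tool_pos: [0.6532, -0.0877, 0.0827]
eef_rot: [-0.501, 0.501, -0.5, 0.499]
force: [-0.2, -0.1, -0.9]
grip_width: 0.0238
```

```bash
python3 go.py 0.6545 -0.0875 0.0812 0
```

```text
t 22.4 pos [ 0.6532 -0.0877  0.0827] force [-0.2319 -0.0659 -0.9204] w 0.0238
tool z(jaw) yaw -0.05 x yaw -90.05 y axis [-0.0029 -0.0004 -1.    ] q [ 0.2946  0.7122 -0.3418  1.8428  0.37    0.6523 -0.2689]
turn (tool rotvec) [ 0.0029 -0.0009  0.0004] dj 0.1
shift in tool now [-0.0002  0.0015  0.0013] after turn [-0.0002  0.0015  0.0013] dist 0.002
```

servo_tool:
  series:
    - [[0.01, 0, 0.001, 0.0008, 0.001, 0, 0], [0.01, 0, 0.0008, 0, 0, 0, 0], [0.01, 0, 0.0005, 0, 0, 0, 0], [0.01, 0, 0, 0, 0, 0, 0]]

```text
time_s: 22.73
tool_pos: [0.6551, -0.0877, 0.0818]
eef_rot: [0.5, -0.5, 0.501, -0.5]
force: [-0.2, -0.6, -1.7]
grip_width: 0.0243
```

```bash
python3 go.py 0.6545 -0.0875 0.0812 0
```

```text
t 22.7333 pos [ 0.6551 -0.0877  0.0818] force [-0.2334 -0.5545 -1.7088] w 0.0243
tool z(jaw) yaw -0.05 x yaw -90.05 y axis [ 0.0007 -0.0005 -1.    ] q [ 0.2936  0.714  -0.3408  1.8414  0.3717  0.6484 -0.2702]
turn (tool rotvec) [-0.0007 -0.0009  0.0005] dj 0.1
shift in tool now [-0.0002  0.0006 -0.0006] after turn [-0.0002  0.0006 -0.0006] dist 0.0009
```

servo_tool:
  series:
    - [[0.01, 0, 0.0008, -0.0003, 0, 0, 0], [0.01, 0, 0.0005, 0, 0, 0, 0], [0.01, 0, 0, 0, 0, 0, 0], [0.03, 0, 0, 0, 0, 0, 0], [0.05, 0, 0, 0, 0, 0, 0]]

```text
time_s: 23.15
tool_pos: [0.6549, -0.0877, 0.0805]
eef_rot: [0.5, -0.5, 0.501, -0.5]
force: [0.3, -0.6, 0.5]
grip_width: 0.0406
```

servo_tool:
  series:
    - [[0.06, 0, 0, 0, 0, 0, 0], [0.06, 0, -0.01, 0, 0, 0, 0], [0.06, 0, -0.03, 0, 0, 0, 0], [0.06, 0, -0.04, 0, 0, 0, 0], [0.07, 0, -0.04, 0, 0, 0, 0]]

```text
time_s: 23.57
tool_pos: [0.6536, -0.0875, 0.2012]
eef_rot: [-0.5, 0.501, -0.5, 0.499]
force: [1.4, 0.3, -0.4]
grip_width: 0.0693
```

servo_tool:
  series:
    - [[0.07, 0, -0.02, 0, 0, 0, 0], [0.07, 0, -0.01, 0, 0, 0, 0], [0.07, 0, 0, 0, 0, 0, 0]]

```text
time_s: 23.82
tool_pos: [0.6563, -0.0876, 0.2336]
eef_rot: [0.498, -0.498, 0.502, -0.501]
force: [0.1, 0.4, -0.4]
grip_width: 0.07
```

```bash
python3 go.py 0.465 -0.180 0.22 0; python3 - <<'E'
from ov import *
p,d=grab('scene'); np.savez('s15.npz',p=p,d=d)
overlay('s15.npz','scene',[(.6545,-.0865,.069,.074,(0,255,0))],(190,270,265,350),'pics/s15.png',k=4.5)
E
```

```text
t 23.8167 pos [ 0.6563 -0.0876  0.2336] force [ 0.1197  0.3848 -0.4078] w 0.07
tool z(jaw) yaw -0.06 x yaw -90.06 y axis [ 0.0061 -0.0012 -1.    ] q [ 0.3527  0.5363 -0.4221  1.7472  0.2701  0.9093 -0.1839]
turn (tool rotvec) [-0.0061 -0.0011  0.0012] dj 0.1
shift in tool now [ 0.0926  0.0126 -0.1913] after turn [ 0.0924  0.0136 -0.1913] dist 0.2129
```

View pics/s15.png

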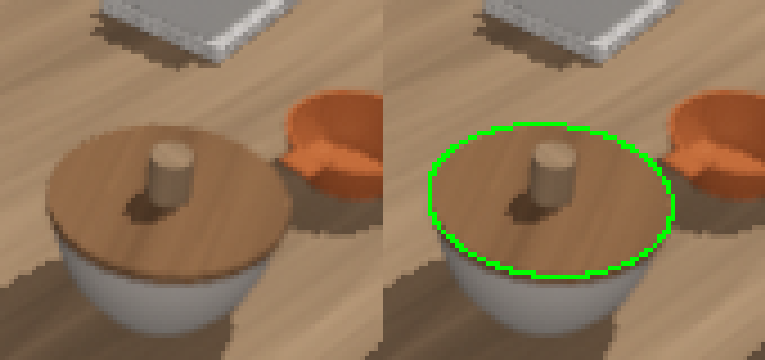

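Seated exactly. Now the medium lid.

servo_tool:
  series:
    - [[0.07, 0.006, 0, -0.012, -0.003, 0, 0], [0.07, 0.015, 0.002, -0.031, 0, 0, 0], [0.07, 0.017, 0.002, -0.035, 0, 0, 0], [0.07, 0.017, 0.002, -0.035, 0, 0, 0], [0.07, 0.017, 0.002, -0.035, 0, 0, 0]]

```text
time_s: 24.28
tool_pos: [0.5019, -0.1601, 0.2201]
eef_rot: [-0.502, 0.503, -0.498, 0.498]
force: [-0.2, -1.0, 0.3]
grip_width: 0.0699
```

servo_tool:
  series:
    - [[0.07, 0.014, 0, -0.029, 0, 0, 0], [0.07, 0.006, 0, -0.012, 0, 0, 0], [0.07, 0, 0, 0, 0, 0, 0], [0.07, 0, 0, 0, 0, 0, 0]]

```text
time_s: 24.62
tool_pos: [0.4643, -0.1797, 0.2218]
eef_rot: [-0.5, 0.502, -0.499, 0.498]
force: [0.4, 0.7, 0.3]
grip_width: 0.0701
```

```bash
python3 go.py 0.465 -0.180 0.022 0
```

```text
t 24.6167 pos [ 0.4643 -0.1797  0.2218] force [0.3958 0.6561 0.2645] w 0.0701
tool z(jaw) yaw -0.14 x yaw -90.14 y axis [-0.0044  0.0004 -1.    ] q [ 0.6291  0.351  -0.4432  2.1044  0.2227  0.7345  0.0402]
turn (tool rotvec) [ 0.0044 -0.0025 -0.0004] dj 0.1
shift in tool now [0.0004 0.1998 0.0016] after turn [0.0003 0.1998 0.0007] dist 0.1998
```

servo_tool:
  series:
    - [[0.07, 0, 0.025, 0, 0.002, 0, 0], [0.07, 0, 0.035, 0, 0, 0, 0], [0.07, 0, 0.035, 0, 0, 0, 0], [0.07, 0, 0.035, 0, 0, 0, 0], [0.07, 0, 0.02, 0, 0, 0, 0]]

```text
time_s: 25.03
tool_pos: [0.4659, -0.1776, 0.0694]
eef_rot: [-0.501, 0.501, -0.498, 0.5]
force: [-0.6, 0.1, 0.2]
grip_width: 0.0702
```

servo_tool:
  series:
    - [[0.07, 0, 0.01, 0, 0, 0, 0], [0.07, 0, 0, 0, 0, 0, 0], [0.07, 0, 0, 0, 0, 0, 0]]

```text
time_s: 25.28
tool_pos: [0.4667, -0.1786, 0.0627]
eef_rot: [-0.5, 0.5, -0.5, 0.5]
force: [-0.9, -0.0, -0.5]
grip_width: 0.0702
```

```bash
python3 go.py 0.465 -0.180 0.022 0;  python3 - <<'E'
from h import *
p,d=grab('scene'); c=p[160:270,150:300]
cv2.imwrite('pics/s16.png',cv2.cvtColor(cv2.resize(c,None,fx=5,fy=5,interpolation=cv2.INTER_CUBIC),cv2.COLOR_RGB2BGR))
E
```

```text
t 25.2833 pos [ 0.4667 -0.1786  0.0627] force [-0.9126 -0.0348 -0.5449] w 0.0702
tool z(jaw) yaw 0.04 x yaw -89.96 y axis [-0.0001  0.0002 -1.    ] q [ 0.4771  0.6045 -0.2719  2.213   0.4318  0.3731 -0.1531]
turn (tool rotvec) [ 0.0001  0.0007 -0.0002] dj -0.0
shift in tool now [ 0.0014  0.0407 -0.0017] after turn [ 0.0014  0.0407 -0.0017] dist 0.0408
```

View pics/s16.png

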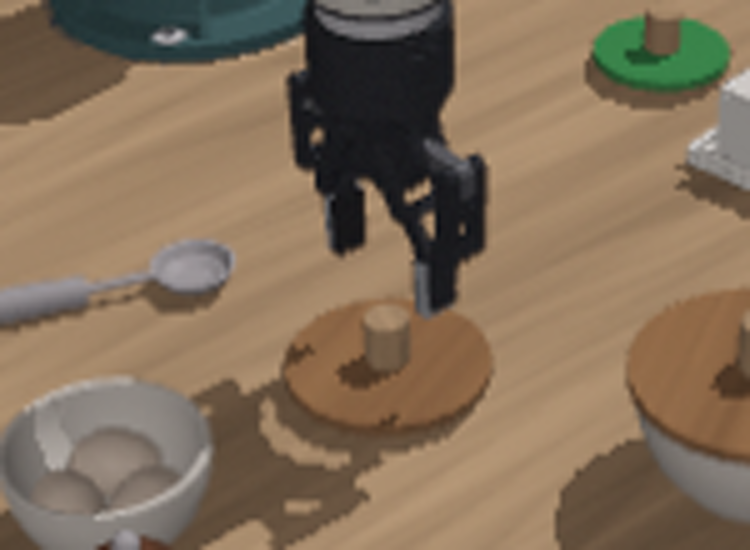

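servo_tool:
  series:
    - [[0.07, 0.001, 0.015, -0.001, 0, 0, 0], [0.07, 0, 0.012, 0, 0, 0, 0], [0.07, 0, 0.009, 0, 0, 0, 0], [0.07, 0, 0.004, 0, 0, 0, 0], [0.07, 0, 0, 0, 0, 0, 0]]

```text
time_s: 25.75
tool_pos: [0.4648, -0.1806, 0.023]
eef_rot: [0.5, -0.5, 0.5, -0.5]
force: [-0.0, -0.2, -0.3]
grip_width: 0.07
```

```bash
python3 go.py 0.465 -0.180 0.022 0
```

```text
t 25.75 pos [ 0.4648 -0.1806  0.023 ] force [-0.0404 -0.2394 -0.3052] w 0.07
tool z(jaw) yaw -0.05 x yaw -90.05 y axis [-0.0001 -0.0007 -1.    ] q [ 0.4285  0.675  -0.202   2.2279  0.4767  0.2783 -0.1919]
turn (tool rotvec) [ 0.0001 -0.0009  0.0007] dj 0.1
shift in tool now [-0.0006  0.001   0.0002] after turn [-0.0006  0.001   0.0002] dist 0.0012
```

servo_tool:
  series:
    - [[0.05, 0, 0, 0, 0, 0, 0], [0.03, 0, 0, 0, 0, 0, 0], [0.015, 0, 0, 0, 0, 0, 0], [0.01, 0, 0, 0, 0, 0, 0], [0.01, 0, 0, 0, 0, 0, 0]]
  force: 60

```text
time_s: 26.17
tool_pos: [0.4648, -0.1807, 0.0237]
eef_rot: [0.5, -0.5, 0.501, -0.5]
force: [-0.3, 0.7, 5.7]
grip_width: 0.0241
```

servo_tool:
  series:
    - [[0.01, 0, 0, 0, 0, 0, 0], [0.01, 0, 0, 0, 0, 0, 0], [0.01, 0, 0, 0, 0, 0, 0]]

```text
time_s: 26.42
tool_pos: [0.4648, -0.1807, 0.0237]
eef_rot: [0.5, -0.5, 0.501, -0.5]
force: [-0.3, 0.6, 4.4]
grip_width: 0.0241
```

```bash
python3 go.py 0.465 -0.180 0.022 0
```

```text
t 26.4167 pos [ 0.4648 -0.1807  0.0237] force [-0.3331  0.6449  4.4431] w 0.0241
tool z(jaw) yaw -0.06 x yaw -90.06 y axis [ 0.0005 -0.0011 -1.    ] q [ 0.429   0.6736 -0.2024  2.2281  0.4768  0.2788 -0.1919]
turn (tool rotvec) [-0.0005 -0.001   0.0011] dj 0.1
shift in tool now [-0.0007  0.0017  0.0002] after turn [-0.0007  0.0017  0.0002] dist 0.0019
```

servo_tool:
  series:
    - [[0.01, 0, -0.004, 0, 0, 0, 0], [0.01, 0, -0.015, 0, 0, 0, 0], [0.01, 0, -0.03, 0, 0, 0, 0], [0.01, 0, -0.035, 0, 0, 0, 0], [0.01, 0, -0.035, 0, 0, 0, 0]]

```text
time_s: 26.83
tool_pos: [0.4634, -0.1802, 0.1429]
eef_rot: [-0.5, 0.501, -0.499, 0.499]
force: [0.8, 0.8, -1.8]
grip_width: 0.0242
```

servo_tool:
  series:
    - [[0.01, 0, -0.03, 0, 0, 0, 0], [0.01, 0, -0.015, 0, 0, 0, 0], [0.01, 0, -0.005, 0, 0, 0, 0], [0.01, 0, 0, 0, 0, 0, 0]]

```text
time_s: 27.17
tool_pos: [0.4649, -0.1808, 0.1932]
eef_rot: [0.5, -0.499, 0.501, -0.5]
force: [0.4, 0.2, -1.2]
grip_width: 0.0241
```

```bash
python3 go.py 0.471 -0.362 0.19 0;python3 - <<'E'
from h import *
p,d=grab('scene'); np.savez('s4.npz',p=p,d=d); c=p[100:300,130:330]
cv2.imwrite('pics/s17.png',cv2.cvtColor(cv2.resize(c,None,fx=3,fy=3,interpolation=cv2.INTER_CUBIC),cv2.COLOR_RGB2BGR))
E
```

```text
t 27.1667 pos [ 0.4649 -0.1808  0.1932] force [ 0.4098  0.2361 -1.2122] w 0.0241
tool z(jaw) yaw -0.08 x yaw -90.08 y axis [ 0.002  -0.0018 -1.    ] q [ 0.6258  0.3935 -0.4435  2.1326  0.2718  0.666  -0.0045]
turn (tool rotvec) [-0.002  -0.0014  0.0018] dj 0.1
shift in tool now [0.1811 0.0035 0.0064] after turn [0.1812 0.0032 0.0061] dist 0.1813
```

View pics/s17.png

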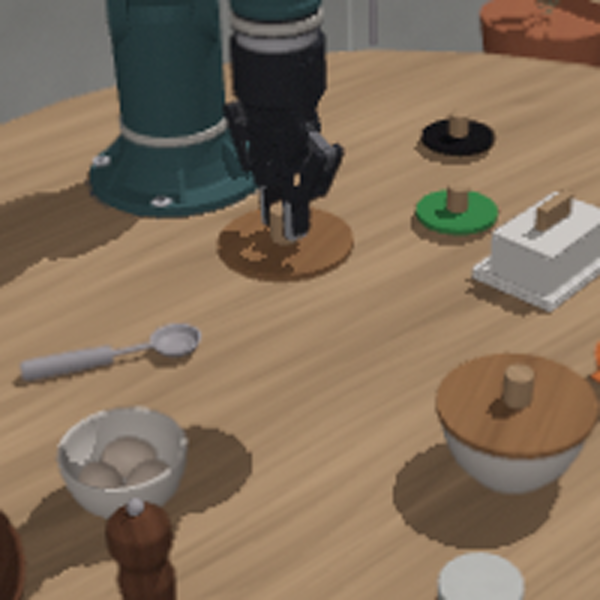

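servo_tool:
  series:
    - [[0.01, 0.012, 0, 0, -0.001, 0, 0], [0.01, 0.025, 0, 0.001, 0, 0, 0], [0.01, 0.03, 0, 0.001, 0, 0, 0], [0.01, 0.03, 0, 0.001, 0, 0, 0], [0.01, 0.03, 0, 0.001, 0, 0, 0]]

```text
time_s: 27.63
tool_pos: [0.4669, -0.3092, 0.1898]
eef_rot: [-0.501, 0.502, -0.499, 0.499]
force: [-0.6, 0.4, -2.1]
grip_width: 0.0242
```

servo_tool:
  series:
    - [[0.01, 0.028, 0, 0.001, 0, 0, 0], [0.01, 0.017, 0, 0.001, 0, 0, 0], [0.01, 0.009, 0, 0, 0, 0, 0], [0.01, 0, 0, 0, 0, 0, 0], [0.01, 0, 0, 0, 0, 0, 0]]

```text
time_s: 28.05
tool_pos: [0.4694, -0.3607, 0.1905]
eef_rot: [-0.5, 0.502, -0.499, 0.499]
force: [0.6, 1.0, -0.5]
grip_width: 0.0239
```

```bash
python3 go.py 0.471 -0.362 0.1 0
```

```text
t 28.05 pos [ 0.4694 -0.3607  0.1905] force [ 0.6491  0.9826 -0.521 ] w 0.0239
tool z(jaw) yaw -0.07 x yaw -90.07 y axis [-0.0038  0.0017 -1.    ] q [ 0.8761  0.5042 -0.411   1.9336  0.2833  0.7642  0.3025]
turn (tool rotvec) [ 0.0038 -0.0011 -0.0017] dj 0.1
shift in tool now [0.0014 0.0905 0.0019] after turn [0.0013 0.0905 0.0016] dist 0.0906
```

servo_tool:
  series:
    - [[0.01, 0.0007, 0.015, 0.001, 0.002, 0, 0], [0.01, 0, 0.025, 0, 0, 0, 0], [0.01, 0, 0.025, 0, 0, 0, 0], [0.01, 0, 0.015, 0, 0, 0, 0], [0.01, 0, 0.007, 0, 0, 0, 0]]

```text
time_s: 28.47
tool_pos: [0.47, -0.3588, 0.1025]
eef_rot: [-0.501, 0.501, -0.498, 0.501]
force: [0.0, -0.2, -1.5]
grip_width: 0.0242
```

servo_tool:
  series:
    - [[0.01, 0, 0, 0, 0, 0, 0], [0.01, 0, 0, 0, 0, 0, 0], [0.01, 0, 0, 0, 0, 0, 0]]

```text
time_s: 28.72
tool_pos: [0.4723, -0.3619, 0.1061]
eef_rot: [0.5, -0.499, 0.501, -0.5]
force: [-0.2, -1.0, -0.7]
grip_width: 0.0243
```

```bash
python3 go.py 0.471 -0.362 0.0737 0; python3 - <<'E'
from ov import *
from station import robot
s=robot.sense()['tool_pos']; z=s[2]-.0237
p,d=grab('scene'); np.savez('s18.npz',p=p,d=d)
overlay('s18.npz','scene',[(s[0],s[1],.058,z+.016,(0,255,0)),(.471,-.362,.054,.058,(255,0,255))],(210,285,130,215),'pics/s18.png',k=4.5)
E
```

```text
t 28.7167 pos [ 0.4723 -0.3619  0.1061] force [-0.1561 -0.9978 -0.6846] w 0.0243
tool z(jaw) yaw 0.01 x yaw -89.99 y axis [ 0.0022 -0.0013 -1.    ] q [ 0.8272  0.6172 -0.3509  1.9849  0.3618  0.597   0.2344]
turn (tool rotvec) [-0.0022  0.0001  0.0013] dj -0.0
shift in tool now [ 0.0001  0.0324 -0.0014] after turn [ 0.0001  0.0324 -0.0013] dist 0.0324
```

View pics/s18.png

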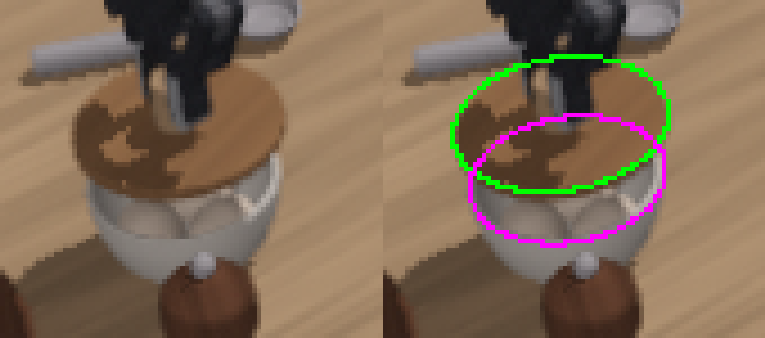

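servo_tool:
  series:
    - [[0.01, 0, 0.01, -0.001, -0.001, 0, 0], [0.01, 0, 0.009, 0, 0, 0, 0], [0.01, 0, 0.006, 0, 0, 0, 0], [0.01, 0, 0.003, 0, 0, 0, 0], [0.01, 0, 0, 0, 0, 0, 0]]

```text
time_s: 29.18
tool_pos: [0.4695, -0.3618, 0.0757]
eef_rot: [-0.5, 0.501, -0.499, 0.499]
force: [-1.2, -0.1, -0.6]
grip_width: 0.0242
```

servo_tool:
  series:
    - [[0.01, 0, 0.001, 0, 0, 0, 0], [0.01, 0, 0.0008, 0, 0, 0, 0], [0.01, 0, 0.0005, 0, 0, 0, 0], [0.01, 0, 0, 0, 0, 0, 0]]

```text
time_s: 29.52
tool_pos: [0.4704, -0.3623, 0.0748]
eef_rot: [0.5, -0.5, 0.5, -0.499]
force: [-0.3, 0.1, -1.0]
grip_width: 0.0238
```

```bash
python3 go.py 0.471 -0.362 0.0737 0
```

```text
t 29.5167 pos [ 0.4704 -0.3623  0.0748] force [-0.289   0.0821 -1.0084] w 0.0238
tool z(jaw) yaw -0.06 x yaw -90.06 y axis [-0.0003 -0.0007 -1.    ] q [ 0.8078  0.6613 -0.3221  1.9996  0.3896  0.5397  0.2105]
turn (tool rotvec) [ 0.0003 -0.001   0.0007] dj 0.1
shift in tool now [-0.0003  0.0011  0.0006] after turn [-0.0003  0.0011  0.0006] dist 0.0013
```

servo_tool:
  series:
    - [[0.01, 0, 0.001, 0.0003, 0, 0, 0], [0.01, 0, 0.0006, 0, 0, 0, 0], [0.01, 0, 0, 0, 0, 0, 0], [0.03, 0, 0, 0, 0, 0, 0], [0.05, 0, 0, 0, 0, 0, 0]]

```text
time_s: 29.93
tool_pos: [0.4708, -0.3623, 0.0732]
eef_rot: [0.5, -0.5, 0.5, -0.5]
force: [-0.1, -0.4, -0.4]
grip_width: 0.0408
```

servo_tool:
  series:
    - [[0.06, 0, 0, 0, 0, 0, 0], [0.06, 0, -0.01, 0, 0, 0, 0], [0.06, 0, -0.03, 0, 0, 0, 0], [0.06, 0, -0.04, 0, 0, 0, 0], [0.07, 0, -0.04, 0, 0, 0, 0]]

```text
time_s: 30.35
tool_pos: [0.4698, -0.3615, 0.194]
eef_rot: [-0.5, 0.501, -0.499, 0.5]
force: [1.1, -0.6, -0.1]
grip_width: 0.0693
```

servo_tool:
  series:
    - [[0.07, 0, -0.03, 0, 0, 0, 0], [0.07, 0, -0.02, 0, 0, 0, 0], [0.07, 0, 0, 0, 0, 0, 0]]

```text
time_s: 30.6
tool_pos: [0.4737, -0.3636, 0.2491]
eef_rot: [0.499, -0.497, 0.504, -0.5]
force: [0.1, 0.3, -0.0]
grip_width: 0.0698
```

```bash
python3 go.py 0.471 -0.65 0.26 0; python3 - <<'E'
from ov import *
p,d=grab('scene'); np.savez('s19.npz',p=p,d=d)
overlay('s19.npz','scene',[(.471,-.362,.058,.066,(0,255,0))],(210,285,130,215),'pics/s19.png',k=4.5)
E
```

```text
t 30.6 pos [ 0.4737 -0.3636  0.2491] force [ 0.0552  0.2592 -0.0098] w 0.0698
tool z(jaw) yaw -0.06 x yaw -90.06 y axis [ 0.0081 -0.0067 -0.9999] q [ 0.9048  0.437  -0.444   1.8808  0.2436  0.866   0.339 ]
turn (tool rotvec) [-0.0081 -0.0011  0.0067] dj 0.1
shift in tool now [ 0.2864 -0.009  -0.0023] after turn [ 0.2864 -0.0109 -0.0027] dist 0.2866
```

View pics/s19.png

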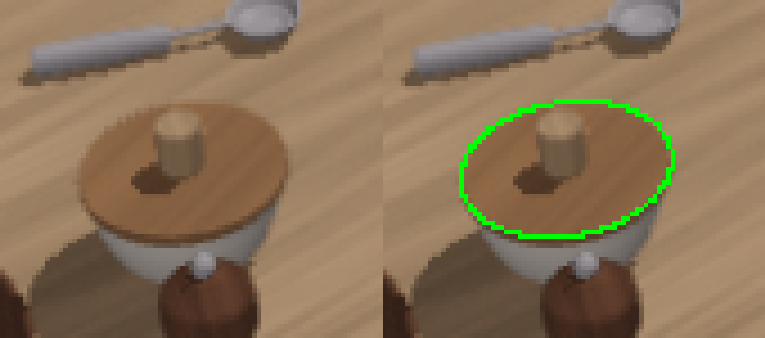

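servo_tool:
  series:
    - [[0.07, 0.02, -0.01, 0, 0, 0, 0], [0.07, 0.035, -0.01, 0, 0, 0, 0], [0.07, 0.035, -0.01, 0, 0, 0, 0], [0.07, 0.035, 0, 0, 0, 0, 0], [0.07, 0.035, 0, 0, 0, 0, 0]]

```text
time_s: 31.07
tool_pos: [0.4699, -0.5233, 0.2725]
eef_rot: [-0.5, 0.501, -0.5, 0.499]
force: [0.1, 0.1, -0.1]
grip_width: 0.07
```

servo_tool:
  series:
    - [[0.07, 0.035, 0, -0.01, 0, 0, 0], [0.07, 0.035, 0, -0.015, 0, 0, 0], [0.07, 0.035, 0, -0.015, 0, 0, 0], [0.07, 0.02, 0, -0.01, 0, 0, 0], [0.07, 0, 0, 0, 0, 0, 0]]

```text
time_s: 31.48
tool_pos: [0.4129, -0.6539, 0.27]
eef_rot: [-0.499, 0.504, -0.502, 0.495]
force: [-1.9, -0.2, 0.2]
grip_width: 0.0695
```

```bash
python3 - <<'E'
from lidchk import *
from h import robot
n='top'
p,d=grab('top'); np.savez('tE.npz',p=p,d=d); hsv=cv2.cvtColor(p,cv2.COLOR_RGB2HSV); ps,ds=grab('scene'); np.savez('sE.npz',p=ps,d=ds)
print(robot.sense()['time_s'],robot.sense()['tool_pos'])
vis=p.copy(); W=cloud(n,d)
def mark(c):
    for q in c: vis[int(q[1]),int(q[0])]=(255,0,255)
m=(hsv[...,1]>172)&(hsv[...,0]<16)&(hsv[...,0]>10)
for k,x,y,R,z in (('s',.477,.3585,.048,.058),('m',.471,-.362,.058,.066),('l',.6545,-.0865,.069,.074)):
    u,v=proj(n,[[x,y,z]])[0]; b=blob(m,(u,v),R*330); h,c=hull(b); mark(c); P=plane(n,h,z-.002)
    print('lid',k,np.array(circ(P)),'free r; exp',R,' offset from bowl0 mm',(np.array(circ(P))[:2]-[x,y])*1000)
    yy,xx=np.mgrid[:384,:512]; ring=(b>0)
    A=np.c_[W[ring][:,:2]-[x,y],np.ones(ring.sum())]; s=np.linalg.lstsq(A,W[ring][:,2],rcond=None)[0]; print('   disc z',s[2].round(4),'slope',s[:2].round(3))
m=(hsv[...,1]<60)&(hsv[...,2]>90)
b=blob(m,(211,173),42);h,c=hull(b);mark(c);P=plane(n,h,.014)[:,:2];print('dish+cover',cv2.minAreaRect((P*1000).astype(np.float32)))
u,v=proj(n,[[.4545,.1835,.086]])[0]
b=blob((hsv[...,1]>80)&(W[...,2]>.065),(u,v),20); h,c=hull(b);mark(c);P=plane(n,h,.086)[:,:2];print('handle',cv2.minAreaRect((P*1000).astype(np.float32)))
m=(hsv[...,1]>200)&(hsv[...,0]<11); b=blob(m,(243,111),32);h,c=hull(b);print('poacher',plane(n,h,.036).mean(0))
cv2.imwrite('pics/tE.png',cv2.cvtColor(cv2.resize(vis[85:280,100:440],None,fx=2.3,fy=2.3,interpolation=cv2.INTER_CUBIC),cv2.COLOR_RGB2BGR))
cv2.imwrite('pics/sE.png',cv2.cvtColor(cv2.resize(ps,None,fx=1.5,fy=1.5,interpolation=cv2.INTER_CUBIC),cv2.COLOR_RGB2BGR))
E
```

```text
31.5833 [ 0.4184 -0.6475  0.2707]
lid s [0.4772 0.3595 0.0476] free r; exp 0.048  offset from bowl0 mm [0.2186 1.0158]
   disc z 0.0587 slope [-0.547 -0.975]
lid m [ 0.4719 -0.362   0.0573] free r; exp 0.058  offset from bowl0 mm [0.8813 0.0418]
   disc z 0.0673 slope [-0.713  1.121]
lid l [ 0.6555 -0.0861  0.0683] free r; exp 0.069  offset from bowl0 mm [1.0357 0.3539]
   disc z 0.0757 slope [-0.995  0.19 ]
dish+cover ((455.0618896484375, 183.64688110351562), (104.39818572998047, 148.24635314941406), 8.124380111694336)
handle ((454.3814697265625, 181.9035186767578), (13.855902671813965, 53.251651763916016), 7.9761505126953125)
poacher [0.6543 0.0876 0.036 ]
```

View pics/tE.png

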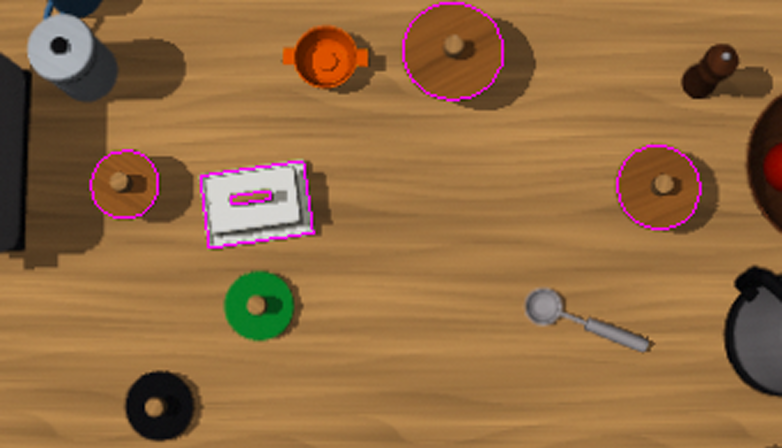

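View pics/sE.png

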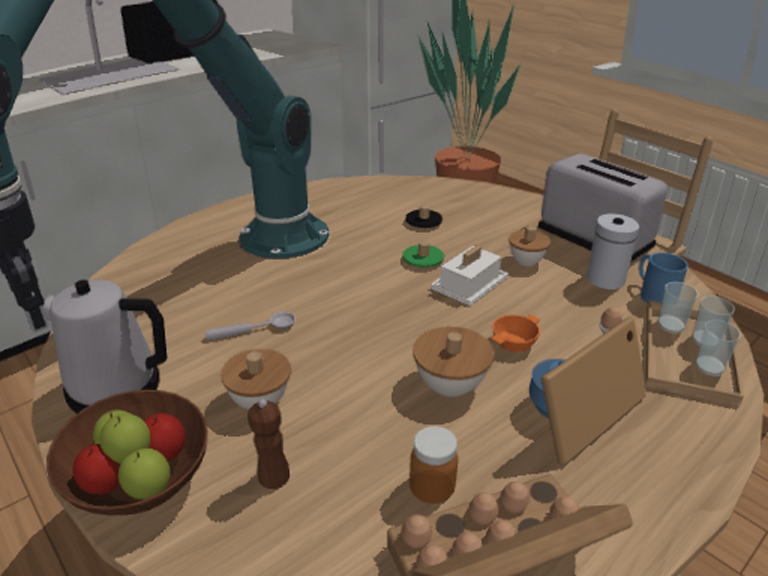

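```bash
python3 - <<'E'
from h import *
D=np.load('tE.npz');W=cloud('top',D['d']);hsv=cv2.cvtColor(D['p'],cv2.COLOR_RGB2HSV)
yy,xx=np.mgrid[:384,:512]
U=plane('top',np.c_[xx.ravel(),yy.ravel()],0.066).reshape(384,512,3)
for k,x,y,R,z in (('s',.477,.3585,.048,.058),('m',.471,-.362,.058,.066),('l',.6545,-.0865,.069,.074)):
    U=plane('top',np.c_[xx.ravel(),yy.ravel()],z).reshape(384,512,3)
    r=np.hypot(U[...,0]-x,U[...,1]-y); m=(r<R*.85)&(hsv[...,1]>172)&(abs(W[...,2]-z)<.02)
    A=np.c_[U[m][:,0]-x,U[m][:,1]-y,np.ones(m.sum())]; zz=W[m][:,2]; s=np.linalg.lstsq(A,zz,rcond=None)[0]
    e=zz-A@s; C=np.linalg.inv(A.T@A)*e.var(); print(k,m.sum(),'z',s[2].round(4),'slope deg',np.degrees(s[:2]).round(2),'sd',np.degrees(np.sqrt(np.diag(C))[:2]).round(2),'rms',e.std().round(4))
E
```

```text
s 443 z 0.0579 slope deg [ 0.51 -0.03] sd [0.42 0.43] rms 0.0034
m 700 z 0.0658 slope deg [ 0.53 -0.12] sd [0.28 0.28] rms 0.0033
l 1020 z 0.0737 slope deg [ 0.   -0.07] sd [0.19 0.19] rms 0.0033
```

```bash
python3 - <<'E'
from h import *
D=np.load('tE.npz');W=cloud('top',D['d']);hsv=cv2.cvtColor(D['p'],cv2.COLOR_RGB2HSV)
yy,xx=np.mgrid[:384,:512];U=plane('top',np.c_[xx.ravel(),yy.ravel()],.058).reshape(384,512,3)
a=np.radians(8.1);dx,dy=U[...,0]-.4545,U[...,1]-.1835
X=dx*np.cos(a)+dy*np.sin(a);Y=-dx*np.sin(a)+dy*np.cos(a)
m=(abs(X)<.032)&(abs(Y)<.052)&~((abs(X)<.02)&(abs(Y)<.04))&(hsv[...,1]<60)
A=np.c_[X[m],Y[m],np.ones(m.sum())];s=np.linalg.lstsq(A,W[m][:,2],rcond=None)[0];print(m.sum(),s[2],np.degrees(s[:2]))
print(robot.sense()['qd'].round(4)); robot.finish_job()
E
```

```text
356 0.05756557664294498 [ 0.03444483 -0.38658246]
[-0.0325 -0.0217 -0.0508  0.022  -0.0141 -0.002   0.0003]
the job is handed in; nothing more can be done
```

All three lids are on their own bowls and the butter cover is back over the butter, standing inside the rim of its dish. I handed the job in with about 32 s of the 115 s used. Each piece was gripped by its knob or handle and lowered to within about 1 mm of the seat or until it touched. I then moved the arm clear to the right.

My last camera checks showed:

| Piece | Offset from its bowl or dish | Height | Tilt |
|---|---|---|---|
| Small, medium and large lids | about 1 mm | disc tops at 57.9, 65.8 and 73.7 mm (58, 66 and 74 expected) | within about 0.5° |
| Butter cover | about 2 mm, in line within about 0.2° | top at 57.6 mm (58 expected) | about 0.4° |

- **Dish and poacher:** measured again, the butter dish had not moved and the egg poacher was within about 3 mm of where it started, which is about the measuring error.
- **Bowls and canister:** I checked these only by eye in the pictures. They looked upright and in place.
- **A check that disagreed:** my first tilt fit gave impossible slopes because it included pixels at the lid edges. Refitting with interior pixels only gave the lid heights and tilts in the table.
- **At hand-in:** the arm's joints still read up to 0.05 rad/s as it settled, clear of everything.

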